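# Hold a gearcase sight shutter half open with the probe

### The arm

A 6-joint arm with a two-finger parallel gripper is mounted at the origin on the work surface. World frame = base frame: x ahead of the robot, y to its left, z up, the work surface at z = 0. Lengths are in m, angles in degrees, forces in N, time in s.
With the tool pointing down it reaches from about 0.4 to 0.825 m from the base axis. Payload 7 kg.
Tool frame: the origin (TCP) lies at the very end of the fingers, on their centre line; the grasp point (between the pads) lies 19 mm behind it; z points along the fingers, y is the direction in which the jaws open and shut (so a half turn about z gives the same grasp; the last joint's range is limited). The gripper opens to 88 mm and grips with 3 to 60 N. Pads are 19 mm wide; open, the fingers measure 130 mm over their backs; the gripper's body (78 mm by 193 mm) begins 47 mm behind the grasp point.
Start: joints at [80.105, 20.546, 0.682, 0, -70.136, -16.507], TCP at [0.3, 0.605, 0.201] pointing down, gripper open.
Joint ranges: [-176.03, 176.03], [-82.01, 121.73], [-58.28, 71.71], [-173.87, 95.51], [-174.79, -0.11], [-173.66, 173.66]. Speed limits (degrees/s): [136.94, 136.94, 172.46, 180, 180, 180].

### API

Orientations are given as [roll, pitch, yaw] about the fixed x, y, z axes, in that order (R = Rz(yaw) Ry(pitch) Rx(roll)).
In Python, from plant import ctrl, snapshot, workorder gives the robot as it stands. The module is installed in compiled form; this text tells all that it offers.
- The arm moves only by the shell command python3 -m creep 'ROWS'. ROWS is JSON, a list of rows, each a list of 5 numbers: the shift along the tool's x, y, z scaled (see below), then the turn about the tool's z scaled (see below), then the finger opening in mm, from 0 to 87.6. A call has exactly 8 rows; each row is the pose to reach, as a shift and turn from the pose commanded when the call began, along the tool's axes at that moment, turning the shorter way round; what a row does not reach only later rows make up. The controller multiplies each number of a shift by 0.1 m and each number of a turn by 180 degrees. A row lasts 1/12 s, in which the tool goes at most 41.7 mm and 7.16 degrees, less where a joint would pass 70% of its speed; a pose out of reach is approached as far as the arm can. A call with a number of a shift or a turn outside -1 to 1 is refused whole. A call with a gripper value outside its range is refused whole. The fingers move at their own pace and stop on an object; the grip force is fixed at half the most. Time passes only in rows, so rows that repeat a pose let the fingers close, or fill a call up. It gives the time, the measured TCP pose, the force and the opening at its end, in the units of the state.
- ctrl.get_obs(): the state, without advancing time (a new reading comes with each control period).
- snapshot(name): name is "scene" or "top"; returns a dict with "img" (384x512x3 uint8, blue, green, red), "camera_matrix" (3x3 intrinsics, pixels), "k1" (the pictures are not rectified: a ray, as slopes to the right and down, at radius r is drawn at 1 + k1 r^2 times it, then the intrinsics apply), "xyz" and "rotation" of the camera in the world. Camera axes: x right, y up, looking along -z (the intrinsics and any distortion apply to the point x, -y, -z); pixel columns grow to the right and rows downward; lengths in m; the calibration is good to about 2 mm. A picture is of the moment at which its call begins. There is no depth.
- workorder.close_job(): hands the job in, once; it reports no verdict.
The state is a dict: "clock": time; "joint_pos": joint angles; "qvel": joint speeds; "tau": joint torques, N m; "tool_pos": TCP position; "orientation": TCP orientation; "force": force on the tool from outside, world axes, zero at the start; "moment": the same for the moment, N m; "opening": finger opening in m.
Only numpy, scipy, OpenCV 4.12 (cv2) and the standard library are available. Lean on these libraries where they do the work, as an engineer would, in place of code of your own. Each camera call takes 0.05 s, during which the arm holds its last target.

### The job

Take the blue-handled probe out of its stand and lower its steel tip into the yellow-bracketed end of the red guide seam on top of the black gearcase. With the probe upright, guide the tip slowly (about 3 cm a second) and gently along the seam, round the corner, to the yellow tongue of the sprung shutter, then push the tongue with the probe until the shutter is half open, its edge at the white line, so the gear in the window can be inspected. Finish while still gripping the probe and holding the shutter there against its spring; touch the shutter with nothing but the probe, and leave the tin, bearing, bush and spanner where they are.

Things in the scene. Friction and masses are not known exactly. Their poses are not given: they have to be found in the camera images.
- probe_grip (a point): Centre of the loose probe's blue handle: 18 mm square (faces along this point's x and y), 70 mm long, with a steel pin 6 mm in diameter and 40 mm long below it; about 80 g. z points up along the probe; the pin's end is 75 mm, the handle's lower end 35 mm below this point. At the start it stands upright in the stand, the handle's lower end on the stand's top.
- probe_tip (a point): The lower end of the probe's steel pin, on its axis; same axes as probe_grip.
- stand: Fixed wooden stand block 70 x 70 x 45 mm with one upright hole (10 mm in diameter, 42 mm deep) in its middle, in which the probe stands; origin at the centre of its underside. It may be to the left or to the right of the gearcase.
- case: Black fixed gearcase, flat top 90 mm above the bench; body 150 mm (x) by 220 mm (y), foot plate 180 x 250 x 12 mm, a round flange reaching 65 mm farther out at +x. Bolt heads and steel shutter rails stand 6 mm above the top. Origin at the centre of the underside; axes as seam_start, which lies at x -55, y -65, z 90 mm.
- seam_start (a point): Where to enter the guide seam: on its centre line, at the level of the gearcase's top, inside a painted yellow bracket. The seam is a red-floored open groove 16 mm wide, 18 mm deep. It runs 50 mm along this point's +x to seam_corner, turns square and runs along +y to the shutter's tongue. Its closed end is 8 mm behind this point. z is up.
- seam_corner (a point): The seam's corner, on its centre line at the level of the gearcase's top; same axes as seam_start. The second leg runs from here along +y, and the near face of the shutter's tongue is 60 mm away when the shutter is shut.
- shutter_face (a point): Middle of the face of the shutter's tongue that is pushed, at the level of the gearcase's top; moves with the shutter. The yellow tongue is 14 mm wide across the seam, 10 mm thick, from 2 mm above the seam's floor to 5 mm above the top; it carries a blue plate 51 x 46 mm over the sight window on the seam's +x side. Push it towards +y (axes as seam_start).
- shutter (a joint): Travel of the shutter in m: 0 shut, 0.02 half open, 0.04 fully open; opens towards +y of seam_start. A spring shuts it: about 1.2 N at shut, rising 2 N for each 10 mm, so about 5.2 N at half travel, 9.2 N fully open. At half travel the plate's rear edge stands at the white line on its rails.
- tin: Bystander: green tin, 70 mm in diameter, 85 mm tall, on the other side of the gearcase from the stand; origin at the centre of its underside.
- bearing: Bystander: steel bearing ring, 84 mm in diameter, 18 mm tall, beyond the gearcase; origin at the centre of its underside.
- bush: Bystander: copper bush, 48 mm in diameter, 40 mm tall, beyond the gearcase; origin at the centre of its underside.
- spanner: Bystander: spanner lying flat between robot and gearcase, roughly across the bench; origin under its middle, its length along its own x.
There are look-alikes about, which are no part of the job. What is meant by the part that bears probe_grip is not brown, and is the smaller of those in its own colour.

How it is judged:
By the outcome, as a careful person would: the job done as asked, in the order asked, and still so for the second after the job is handed in, while the arm keeps its last pose, push and grip.
It also fails if it takes over 51 s, if anything falls off the work surface, if the arm or the gripper's body presses on something with over 40 N, if the wrist force passes 120 N, or if a joint passes its speed limit or range.

## Working session

There is one attempt and no reset: what is moved stays moved. The work goes in short steps, Python scripts to look and compute and a shell command to move; the robot and the scene stay as the last step left them, time stands still between calls to the robot, and variables do not carry over. Pictures are saved under pics/ and viewed, and the job is handed in when it is done.

```bash
mkdir -p pics; ls; python3 - <<'E'
from plant import ctrl, snapshot
import cv2, json
print(ctrl.get_obs())
for n in ("scene","top"):
    s=snapshot(n); cv2.imwrite(f"pics/{n}0.png",s["img"])
    print(n,s["camera_matrix"],s["k1"],s["xyz"],s["rotation"])
E
```

```text
pics
{'clock': 0.0, 'joint_pos': array([ 8.01056994e+01,  2.05924550e+01,  6.34175805e-01, -1.96833582e-02,
       -7.01367532e+01, -1.65081138e+01]), 'qvel': array([-0.0338926 ,  0.00881887, -0.03314352, -0.13564838,  0.00311526,
        0.08049104]), 'tau': array([ 1.85792938e-03, -5.82717919e+01,  2.93053794e+01,  6.99704424e+00,
        6.73410657e-03, -1.72020459e-04]), 'tool_pos': array([0.29993477, 0.60410557, 0.19991565]), 'orientation': array([ 1.79903627e+02, -9.26527079e-03, -2.64091098e+01]), 'force': array([ 0.01158185,  0.10526056, -0.18847677]), 'moment': array([-0.00524351, -0.04744576, -0.0014899 ]), 'opening': 0.08776773636648413}
scene [[356.1562164    0.         253.52447643]
 [  0.         356.1562164  193.29071326]
 [  0.           0.           1.        ]] -0.08131738457206826 [1.03970775 0.3426365  0.66519176] [ 44.09218214  -0.63931678 122.78359068]
top [[401.10188691   0.         256.18190694]
 [  0.         401.10188691 195.93213011]
 [  0.           0.           1.        ]] -0.12893109576559755 [0.41975798 0.03947984 1.06891576] [  7.6139045    0.46595691 -91.13878932]
```

View pics/scene0.png

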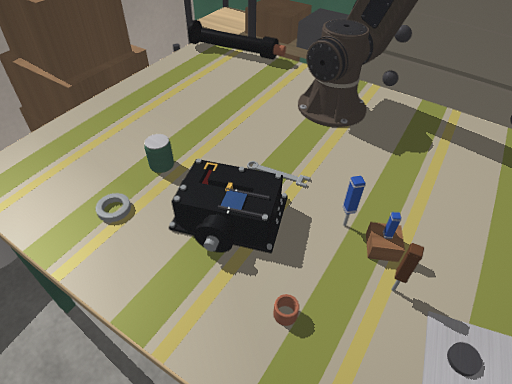

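View pics/top0.png

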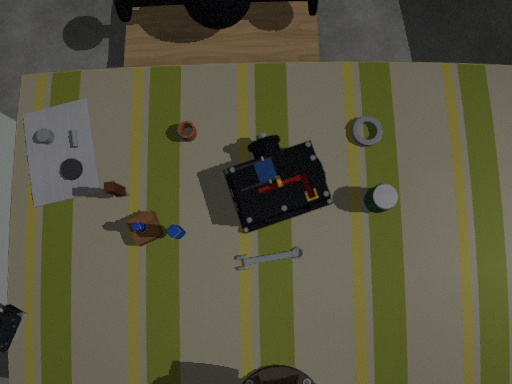

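The scene view shows the gearcase at about (230,205), with the stand and the smaller blue probe at (393,225). The larger blue look-alike is at (355,195) and the brown one at (408,262). In the top view the stand is at (145,228), the seam corner near (305,178) and the bracket near (311,194). I'll write helpers and zoom in.

```bash
cat > h.py <<'E'
import numpy as np, cv2
from scipy.spatial.transform import Rotation as Ro
def cam(s):
    R=Ro.from_euler('xyz',s["rotation"],degrees=True).as_matrix()
    return np.array(s["camera_matrix"]),s["k1"],np.array(s["xyz"]),R
def ray(s,uv):
    K,k,c,R=cam(s)
    p=cv2.undistortPoints(np.array([[uv]],float),K,np.array([k,0,0,0.]))[0,0]
    d=R@np.array([p[0],-p[1],-1]); return c,d/np.linalg.norm(d)
def onz(s,uv,z):
    c,d=ray(s,uv); return c+d*(z-c[2])/d[2]
def proj(s,P):
    K,k,c,R=cam(s); q=(np.atleast_2d(P)-c)@R
    q=np.c_[q[:,0],-q[:,1],-q[:,2]]
    return cv2.projectPoints(q,np.zeros(3),np.zeros(3),K,np.array([k,0,0,0.]))[0][:,0]
def tri(rays):
    A=0;b=0
    for c,d in rays:
        M=np.eye(3)-np.outer(d,d);A=A+M;b=b+M@c
    return np.linalg.solve(A,b)
E
python3 - <<'E'
import cv2
s=cv2.imread('pics/scene0.png');t=cv2.imread('pics/top0.png')
def crop(im,x0,y0,x1,y1,f,n): cv2.imwrite(f'pics/{n}.png',cv2.resize(im[y0:y1,x0:x1],None,fx=f,fy=f,interpolation=cv2.INTER_CUBIC))
crop(s,160,145,310,255,5,'sc_case'); crop(s,330,165,440,295,4.5,'sc_stand')
crop(t,215,130,345,240,5.4,'tp_case'); crop(t,95,170,205,255,6,'tp_stand')
E
```

```text
(no output)
```

View pics/sc_case.png

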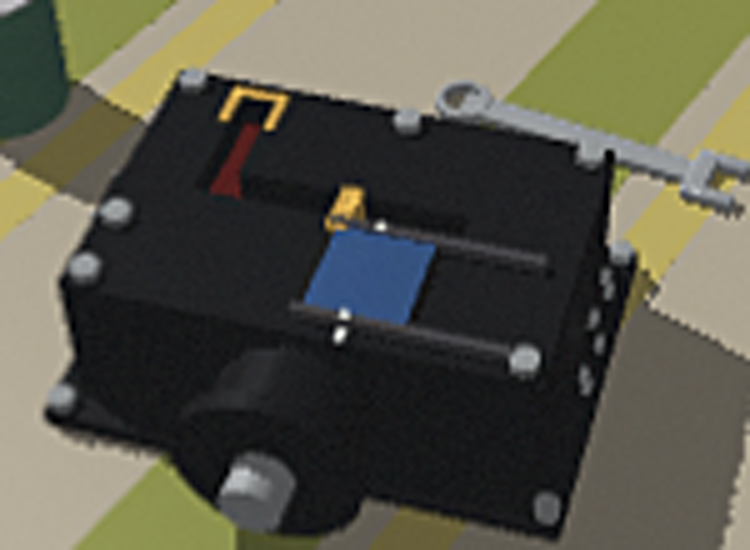

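View pics/sc_stand.png

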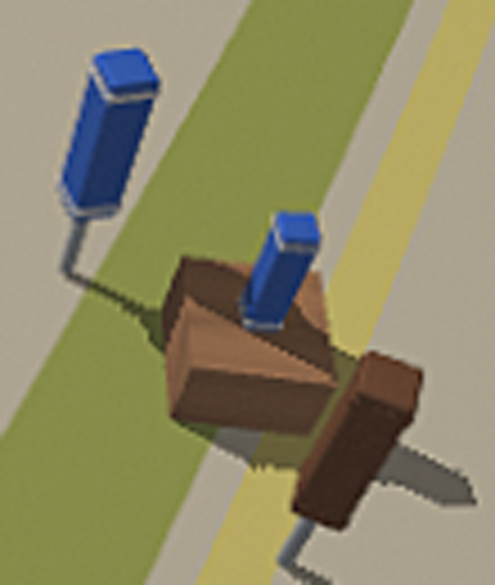

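View pics/tp_case.png

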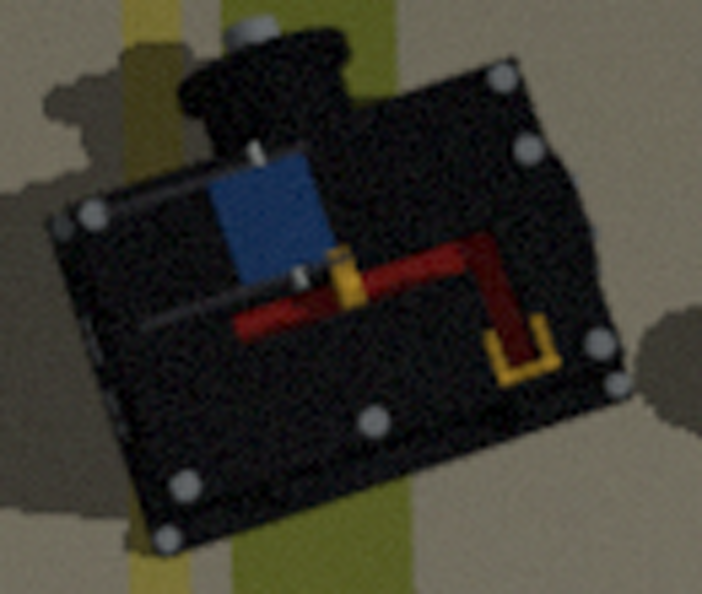

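View pics/tp_stand.png

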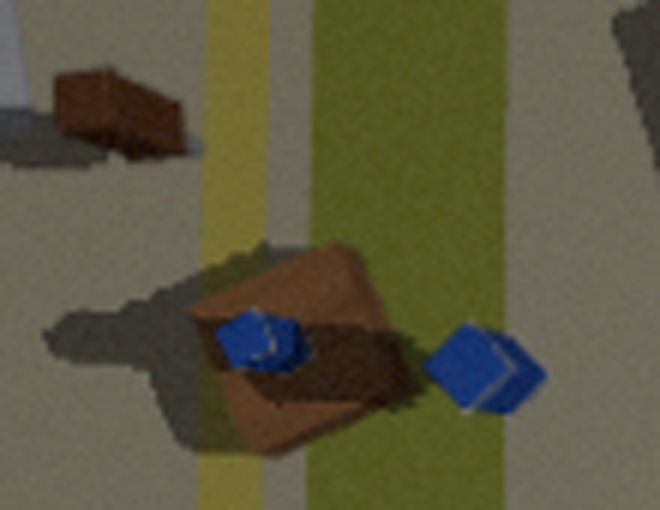

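The crops confirm a small blue probe in the stand and the larger blue decoy next to it. The seam's L-shape has its yellow bracket at the lower right in the top view. Next I'll measure.

```bash
cat > m1.py <<'E'
from h import *
from plant import snapshot
import pickle
S={n:snapshot(n) for n in("scene","top")}
pickle.dump(S,open('S.pkl','wb'))
for n in S:
    im=S[n]["img"]; hsv=cv2.cvtColor(im,cv2.COLOR_BGR2HSV)
    for nm,lo,hi in (("blue",(100,120,60),(130,255,255)),("yel",(14,170,110),(30,255,255)),("red",(0,150,50),(6,255,255)),("red2",(174,150,50),(180,255,255))):
        m=cv2.inRange(hsv,lo,hi)
        N,l,st,c=cv2.connectedComponentsWithStats(m)
        for i in range(1,N):
            if st[i,4]>=8:
                pts=np.argwhere(l==i)[:,::-1].astype(np.float32)
                r=cv2.minAreaRect(pts)
                print(n,nm,st[i],c[i].round(2),'rect',np.round(r[0],1),np.round(r[1],1),round(r[2],1))
E
python3 m1.py
```

```text
scene blue [351 176  14  10 101] [357.62 180.4 ] rect [357.6 180.3] [ 9.4 12.2] 80.5
scene blue [344 182  20  29 336] [352.57 197.66] rect [352.4 197.3] [14.2 27.5] 18.4
scene blue [221 190  26  20 340] [233.74 199.43] rect [233.5 199.4] [22.8 16.6] 13.0
scene blue [392 212   9   7  52] [395.71 215.4 ] rect [396. 215.] [6. 8.] 90.0
scene blue [384 217  15  20 172] [390.53 227.58] rect [390.6 227.4] [10.4 18.6] 23.2
scene red [202 170   9  14  46] [206.57 177.28] rect [207.6 176.9] [ 4.9 14.4] 28.6
top blue [254 159  23  24 359] [264.98 170.06] rect [265.2 170.1] [19.9 18. ] 71.6
top blue [131 222  13  10  90] [137.24 226.52] rect [137.  226.6] [12.3  8.7] 9.5
top blue [166 224  20  15 169] [175.06 231.31] rect [175.3 231.3] [14.8 12.7] 45.0
top yel [277 179   5   7  25] [279.28 182.  ] rect [279.5 182. ] [6.7 3.6] 63.4
top yel [306 193  12   8  23] [311.04 197.09] rect [311.3 195.1] [ 7.6 10.1] 69.4
top red [282 175  19  10  77] [290.96 179.35] rect [291.2 179.2] [ 4.4 19.3] 71.6
top red [258 185  15   8  46] [264.59 188.26] rect [265.1 187.9] [ 4.2 14.3] 72.9
top red2 [295 175   6   6  12] [297.08 177.92] rect [296.9 178. ] [5.8 3.8] 53.1
```

```bash
cat > m2.py <<'E'
from h import *
import pickle
S=pickle.load(open('S.pkl','rb'))
for n,box in (("top",(240,160,325,205)),("scene",(190,155,270,205))):
    s=S[n]; im=s["img"].astype(int); x0,y0,x1,y1=box
    b,g,r=im[...,0],im[...,1],im[...,2]
    red=(r>40)&(r>2.0*g)&(r>2.0*b); yel=(r>90)&(g>0.5*r)&(b<0.45*r)
    for nm,m in(("red",red),("yel",yel)):
        mm=np.zeros_like(m);mm[y0:y1,x0:x1]=m[y0:y1,x0:x1]
        N,l,st,c=cv2.connectedComponentsWithStats(mm.astype(np.uint8))
        for i in range(1,N):
            if st[i,4]<6: continue
            uv=np.argwhere(l==i)[:,::-1]
            z=0.072 if nm=="red" else 0.09
            P=np.array([onz(s,p,z)[:2] for p in uv])
            vx,vy,px,py=cv2.fitLine(P.astype(np.float32),cv2.DIST_L2,0,0.01,0.01).ravel()
            t=(P-[px,py])@[vx,vy]; w=(P-[px,py])@[-vy,vx]
            print(n,nm,st[i],'cent',P.mean(0).round(4),'ang',np.degrees(np.arctan2(vy,vx)).round(1),'len',np.ptp(t).round(3),'wid',np.ptp(w).round(3))
# probe: triangulate tops of handles and pose
E
python3 m2.py
python3 - <<'E'
import sys; sys.path.insert(0,'.')
from h import *
import pickle
S=pickle.load(open('S.pkl','rb'));t=S["top"];s=S["scene"]
def T(x,y,x0=215,y0=130,f=5.4): return ((x+.5)/f-.5+x0,(y+.5)/f-.5+y0)
def C(x,y,x0=160,y0=145,f=5): return T(x,y,x0,y0,f)
for nm,uv,z in (("brLtip",T(490,335),.09),("brL",T(503,383),.09),("brR",T(556,365),.09),("brRtip",T(540,318),.09)): print('top',nm,onz(t,uv,z)[:2].round(4))
for nm,uv,z in (("brLtip",C(273,128),.09),("brL",C(284,98),.09),("brR",C(238,90),.09),("brRtip",C(222,118),.09)): print('sc',nm,onz(s,uv,z)[:2].round(4))
print('corner top', onz(t,T(515,60),.09)[:2], onz(s,C(62,280),.09)[:2])
print('far R corner(robot side,-y) scene',onz(s,C(182,75),.09)[:2],'robot side +y',onz(s,C(612,155),.09)[:2],onz(t,T(150,545),.012)[:2],onz(t,T(632,395),.012)[:2])
E
```

```text
top red [282 174  32  24 215] cent [ 0.586  -0.0638] ang 64.9 len 0.087 wid 0.049
top red [258 183  20  10  98] cent [0.5734 0.0173] ang -74.1 len 0.049 wid 0.014
top yel [277 178   6   9  34] cent [ 0.584  -0.0129] ang 17.0 len 0.019 wid 0.01
top yel [305 189  14  12  54] cent [ 0.5486 -0.0919] ang -72.7 len 0.028 wid 0.023
scene red [202 170  10  15  59] cent [ 0.5704 -0.0871] ang 21.0 len 0.05 wid 0.014
scene yel [204 162  14   9  44] cent [ 0.5447 -0.0924] ang -76.1 len 0.029 wid 0.025
scene yel [225 182   8   9  38] cent [ 0.5778 -0.0141] ang 10.0 len 0.029 wid 0.015
top brLtip [ 0.5589 -0.0767]
top brL [ 0.5367 -0.0818]
top brR [ 0.5445 -0.1064]
top brRtip [ 0.5663 -0.0999]
sc brLtip [ 0.5548 -0.0742]
sc brL [ 0.5345 -0.0829]
sc brR [ 0.5421 -0.1054]
sc brRtip [ 0.5626 -0.0991]
corner top [ 0.68818978 -0.09334751] [ 0.68563888 -0.0917529 ]
far R corner(robot side,-y) scene [ 0.54848336 -0.13556861] robot side +y [0.48157514 0.0709919 ] [0.47013197 0.08343464] [ 0.5387076  -0.15508234]
```

```bash
cat > m3.py <<'E'
from h import *
import pickle
from scipy.optimize import least_squares
S=pickle.load(open('S.pkl','rb'));t=S["top"];s=S["scene"]
def T(x,y,x0=215,y0=130,f=5.4): return ((x+.5)/f-.5+x0,(y+.5)/f-.5+y0)
def C(x,y,x0=160,y0=145,f=5): return T(x,y,x0,y0,f)
im=t["img"].astype(int);b,g,r=im[...,0],im[...,1],im[...,2]
red=(r>40)&(r>2.0*g)&(r>2.0*b)
# weighted centre of red per column, leg2, excluding tongue
L2=[]
for c in list(range(259,275))+list(range(284,297)):
    w=(np.clip(r-1.2*g,0,None)*(r>30))[172:196,c].astype(float); w[w<15]=0
    if w.sum()>0: L2.append(onz(t,(c,172+(w*np.arange(24)).sum()/w.sum()),.072)[:2])
L2=np.array(L2)
L1=[]
for q in range(182,194):
    w=np.clip(r-1.2*g,0,None)[q,296:316].astype(float); w[w<15]=0
    w[np.array([(im[q,x,1]>0.5*im[q,x,2] and im[q,x,2]>80) for x in range(296,316)])]=0
    if w.sum()>0: L1.append(onz(t,(296+(w*np.arange(20)).sum()/w.sum(),q),.072)[:2])
L1=np.array(L1)
for L in(L2,L1):
    v=cv2.fitLine(L.astype(np.float32),cv2.DIST_HUBER,0,.01,.01).ravel();print('line',np.degrees(np.arctan2(v[1],v[0])),L.mean(0),len(L))
pts=[]
def add(uv,sv,z,cx,cy,w=1): pts.append((onz(sv,uv,z)[:2],cx,cy,w))
add(T(515,60),t,.09,.075,-.110);add(C(62,280),s,.09,.075,-.110)
add(C(182,75),s,.09,-.075,-.11);add(C(612,155),s,.09,-.075,.11,.5)
for a,bb,sv in((T(503,383),T(556,365),t),(T(490,335),T(540,318),t),(C(284,98),C(238,90),s),(C(273,128),C(222,118),s)):
    p=(onz(sv,a,.09)+onz(sv,bb,.09))/2; pts.append((p[:2],None,-.065,1))
def f(p,show=False):
    c,sn=np.cos(p[2]),np.sin(p[2]);R=np.array([[c,sn],[-sn,c]]);o=[]
    for P,cx,cy,w in pts:
        q=R@(P-p[:2]); 
        if cx is not None:o.append(w*(q[0]-cx))
        o.append(w*(q[1]-cy))
    for P in L2: o.append(.3*((R@(P-p[:2]))[0]+.005))
    for P in L1: o.append(.3*((R@(P-p[:2]))[1]+.065))
    return np.array(o)
r_=least_squares(f,[.58,-.015,.29],loss='soft_l1',f_scale=.002)
p=r_.x;print(p[:2],np.degrees(p[2]));print((f(p)*1e3).round(1))
def W(x,y,z=0): c,sn=np.cos(p[2]),np.sin(p[2]);return np.array([p[0]+c*x-sn*y,p[1]+sn*x+c*y,z])
print('start',W(-.055,-.065),'corner',W(-.005,-.065),'face',W(-.005,-.005))
for n,sv in S.items():
    img=cv2.resize(sv["img"],None,fx=4,fy=4,interpolation=cv2.INTER_CUBIC)
    def dr(L,col,z):
        q=proj(sv,np.array([W(a,b_,z) for a,b_ in L])); q=((q+.5)*4-.5).round().astype(int)
        cv2.polylines(img,[q.reshape(-1,1,2)],False,col,1)
    dr([(-.055,-.065),(-.005,-.065),(-.005,-.005)],(0,255,0),.072)
    dr([(-.063,-.057),(-.063,-.073),(.003,-.073),(.003,.07)],(255,255,0),.09)
    dr([(-.063,-.057),(-.013,-.057),(-.013,.07)],(255,255,0),.09)
    dr([(.075,.11),(.075,-.11),(-.075,-.11),(-.075,.11),(.075,.11)],(255,0,255),.09)
    dr([(-.012,-.005),(.002,-.005),(.002,.005),(-.012,.005),(-.012,-.005)],(255,255,255),.095)
    x0,y0=((210,125) if n=="top" else (155,140))
    cv2.imwrite(f'pics/ov_{n}.png',img[y0*4:y0*4+500,x0*4:x0*4+640])
E
python3 m3.py
```

```text
line -72.509476 [ 0.58172168 -0.00819879] 29
line 17.513655 [ 0.57185044 -0.0858727 ] 12
[ 0.58666265 -0.01071314] 17.410824634569487
[-2.9  0.8 -4.8  3.1  1.2  2.3 -0.4 -0.3 -0.8 -1.8 -0.2  0.9  0.6  0.3
  0.4  0.4  0.3  0.4  0.4  0.4  0.2  0.2 -0.1 -0.1  0.1 -0.   0.   0.2
  0.4  0.5  0.3  0.4  0.4  0.5  0.5  0.4  0.4  0.4  0.6  0.3  0.3 -0.8
 -0.7 -0.5 -0.9 -0.8 -0.4 -0.8 -0.6 -0.5 -0.6 -1.  -0.7]
start [ 0.55363191 -0.08919225  0.        ] corner [ 0.6013411  -0.07423119  0.        ] face [ 0.58338783 -0.01698016  0.        ]
```

View pics/ov_top.png

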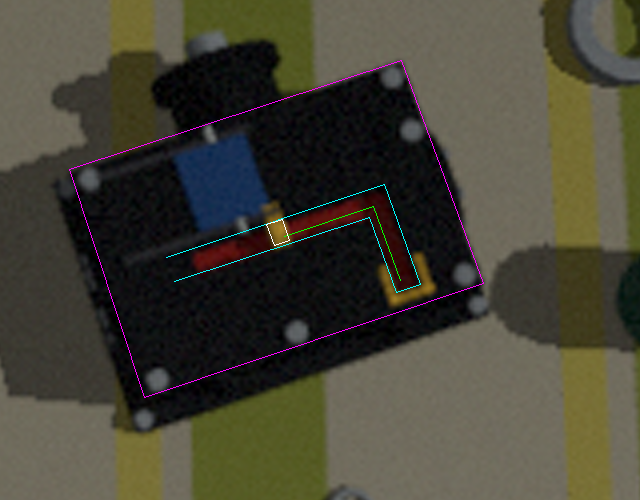

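View pics/ov_scene.png

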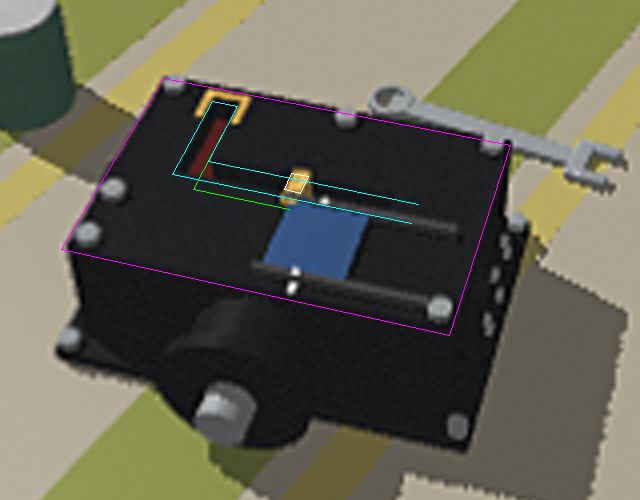

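The overlays show the fitted case outline, seam and tongue lying on the image features to about 2 mm in both views. Now the probe, stand and decoys.

```bash
cat > m4.py <<'E'
from h import *
import pickle
S=pickle.load(open('S.pkl','rb'));t=S["top"];s=S["scene"]
def blob(sv,box):
    x0,y0,x1,y1=box;h=cv2.cvtColor(sv["img"],cv2.COLOR_BGR2HSV)[y0:y1,x0:x1]
    m=cv2.inRange(h,(100,100,45),(132,255,255)); uv=np.argwhere(m>0)[:,::-1]+[x0,y0]; return uv
bt=blob(t,(125,215,155,240));bs=blob(s,(380,205,408,240))
print(len(bt),bt.mean(0),len(bs),bs.mean(0))
P=tri([ray(t,bt.mean(0)),ray(s,bs.mean(0))]);print('tri centre',P, 'resid', proj(t,P)-bt.mean(0),proj(s,P)-bs.mean(0))
print('at z=.08',onz(t,bt.mean(0),.08),onz(s,bs.mean(0),.08))
def F(x,y,x0,y0,f): return ((x+.5)/f-.5+x0,(y+.5)/f-.5+y0)
A=lambda x,y:F(x,y,330,165,4.5); B=lambda x,y:F(x,y,95,170,6)
print('top face scene',onz(s,(395.7,215.4),.115))
print('scene topface corners',[onz(s,A(*c),.115)[:2].round(4) for c in((278,213),(316,215),(319,246),(273,243))])
print('top topface corners',[onz(t,B(*c),.115)[:2].round(4) for c in((216,339),(252,311),(281,335),(266,366),(228,366))])
print('stand top corners top',[onz(t,B(*c),.045)[:2].round(4) for c in((190,312),(345,243),(413,400),(262,452))])
print('stand top corners scene',[onz(s,A(*c),.045)[:2].round(4) for c in((185,257),(320,272),(336,380),(186,365))])
# decoy
dt=blob(t,(160,218,190,245));ds=blob(s,(338,170,368,217));print('decoy',tri([ray(t,dt.mean(0)),ray(s,ds.mean(0))]))
for n,sv,(x0,y0,x1,y1) in(("top",t,(122,212,162,246)),("scene",s,(372,205,412,265))):
    cv2.imwrite(f'pics/z_{n}.png',cv2.resize(sv["img"][y0:y1,x0:x1],None,fx=(16 if n=="top" else 10),fy=(16 if n=="top" else 10),interpolation=cv2.INTER_CUBIC))
E
python3 m4.py
```

```text
109 [138.13761468 226.66055046] 233 [391.75536481 224.75965665]
tri centre [0.48049151 0.33966553 0.08542909] resid [[-0.00476838  0.001345  ]] [[-0.00594139 -0.0002281 ]]
at z=.08 [0.48082996 0.34131045 0.08      ] [0.47524832 0.33964893 0.08      ]
top face scene [0.47988082 0.33907307 0.115     ]
scene topface corners [array([0.4755, 0.3284]), array([0.4668, 0.344 ]), array([0.4847, 0.3508]), array([0.4947, 0.3321])]
top topface corners [array([0.4803, 0.3494]), array([0.4914, 0.3347]), array([0.4816, 0.3226]), array([0.4692, 0.3286]), array([0.4694, 0.3442])]
stand top corners top [array([0.4966, 0.3839]), array([0.5254, 0.3156]), array([0.4574, 0.2853]), array([0.4359, 0.3511])]
stand top corners scene [array([0.4595, 0.2953]), array([0.4309, 0.3574]), array([0.4927, 0.384 ]), array([0.5237, 0.3191])]
decoy [0.46614192 0.24062059 0.11176416]
```

View pics/z_top.png

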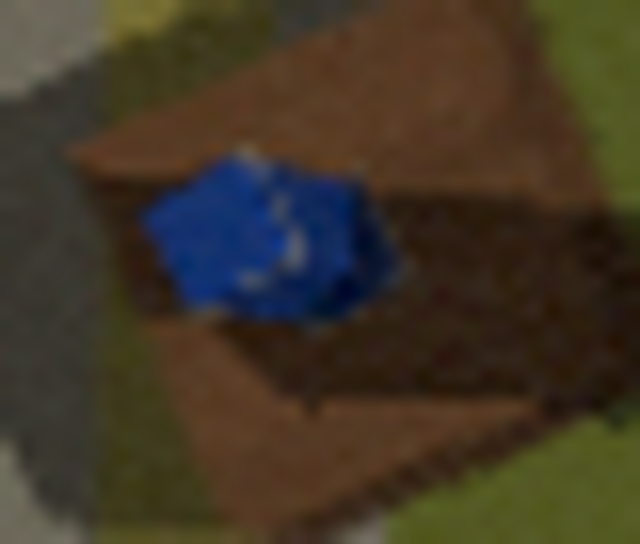

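View pics/z_scene.png

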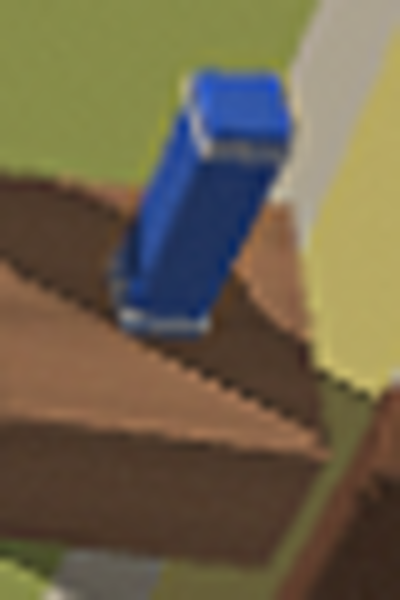

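```bash
python3 - <<'E'
from h import *
import pickle
S=pickle.load(open('S.pkl','rb'));t=S["top"];s=S["scene"]
def F(x,y,x0,y0,f): return ((x+.5)/f-.5+x0,(y+.5)/f-.5+y0)
tc=[onz(t,F(x,y,122,212,16),.115)[:2] for x,y in((148,215),(245,155),(295,255),(200,310))]
sc=[onz(s,F(x,y,372,205,10),.115)[:2] for x,y in((197,75),(281,75),(291,144),(208,154))]
for L in(tc,sc):
    L=np.array(L);print(L.round(4).tolist(),'mean',L.mean(0))
    for i in range(4):
        d=L[(i+1)%4]-L[i];print('  edge',np.linalg.norm(d).round(4),np.degrees(np.arctan2(d[1],d[0])).round(1))
st=np.array([[.4966,.3839],[.5254,.3156],[.4574,.2853],[.4359,.3511]]);st2=np.array([[.4927,.384],[.5237,.3191],[.4595,.2953],[.4309,.3574]])
for L in(st,st2):
  print(L.mean(0))
  for i in range(4):
    d=L[(i+1)%4]-L[i];print('  edge',np.linalg.norm(d).round(4),np.degrees(np.arctan2(d[1],d[0])).round(1))
# bottom edge of handle scene at z=.045
for x,y in((122,322),(207,322),(115,270)): print(onz(s,F(x,y,372,205,10),.045))
E
```

```text
[[0.483, 0.3489], [0.4919, 0.334], [0.4767, 0.3261], [0.4686, 0.3406]] mean [0.48002642 0.33741807]
  edge 0.0173 -59.3
  edge 0.0172 -152.4
  edge 0.0167 119.0
  edge 0.0166 29.8
[[0.476, 0.3282], [0.4661, 0.3434], [0.4837, 0.3508], [0.4959, 0.3369]] mean [0.48040572 0.33983647]
  edge 0.0181 123.1
  edge 0.0191 22.9
  edge 0.0185 -48.8
  edge 0.0217 -156.4
[0.478825 0.333975]
  edge 0.0741 -67.1
  edge 0.0744 -156.0
  edge 0.0692 108.1
  edge 0.069 28.4
[0.4767  0.33895]
  edge 0.0719 -64.5
  edge 0.0685 -159.7
  edge 0.0684 114.7
  edge 0.0673 23.3
[0.48488041 0.33493936 0.045     ]
[0.47446773 0.35115206 0.045     ]
[0.4715769  0.32881982 0.045     ]
```

```bash
python3 - <<'E'
from h import *
import pickle
S=pickle.load(open('S.pkl','rb'));t=S["top"];s=S["scene"]
print('brown',tri([ray(t,(114,188)),ray(s,(409,263))]))
E
cat > st.py <<'E'
from h import *
from plant import ctrl
import sys
o=ctrl.get_obs();p=np.array(o["tool_pos"]);R=Ro.from_euler('xyz',o["orientation"],degrees=True).as_matrix()
print('t',round(o["clock"],2),'p',p.round(4),'rpy',np.round(o["orientation"],2),'F',np.round(o["force"],2),'M',np.round(o["moment"],3),'open',round(o["opening"],4))
if len(sys.argv)>3:
    g=np.array([float(a) for a in sys.argv[1:4]]);print('row shift units',(R.T@(g-p)/.1).round(3), 'mm',((g-p)*1e3).round(1))
    if len(sys.argv)>4: print('turn units',round(((-(float(sys.argv[4])-o["orientation"][2])+180)%360-180)/180,4))
E
python3 st.py .479 .3375 .2 -62
```

```text
brown [0.57535691 0.3964076  0.10807678]
t 0.2 p [0.3    0.6043 0.2003] rpy [ 1.7994e+02 -1.0000e-02 -2.6410e+01] F [0.08 0.52 0.14] M [ 0.023  0.024 -0.056] open 0.0873
row shift units [2.789 1.594 0.005] mm [ 179.  -266.8   -0.3]
turn units 0.1977
```

```bash
python3 - <<'E'
import pickle,cv2
S=pickle.load(open('S.pkl','rb'));t=S["top"]["img"];s=S["scene"]["img"]
def z(im,x0,y0,x1,y1,f): return cv2.resize(im[y0:y1,x0:x1],None,fx=f,fy=f,interpolation=cv2.INTER_CUBIC)
cv2.imwrite('pics/zz1.png',z(t,100,178,130,200,20)); cv2.imwrite('pics/zz2.png',z(t,162,220,192,242,20))
cv2.imwrite('pics/zz3.png',z(s,388,238,428,298,9.5)); cv2.imwrite('pics/zz4.png',z(s,335,170,375,230,9.5))
a=cv2.imread('pics/zz3.png');b=cv2.imread('pics/zz4.png');cv2.imwrite('pics/zs.png',cv2.hconcat([a,b]))
a=cv2.imread('pics/zz1.png');b=cv2.imread('pics/zz2.png');cv2.imwrite('pics/zt.png',cv2.resize(cv2.hconcat([a,b]),None,fx=.6667,fy=.6667))
E
```

```text
(no output)
```

View pics/zs.png

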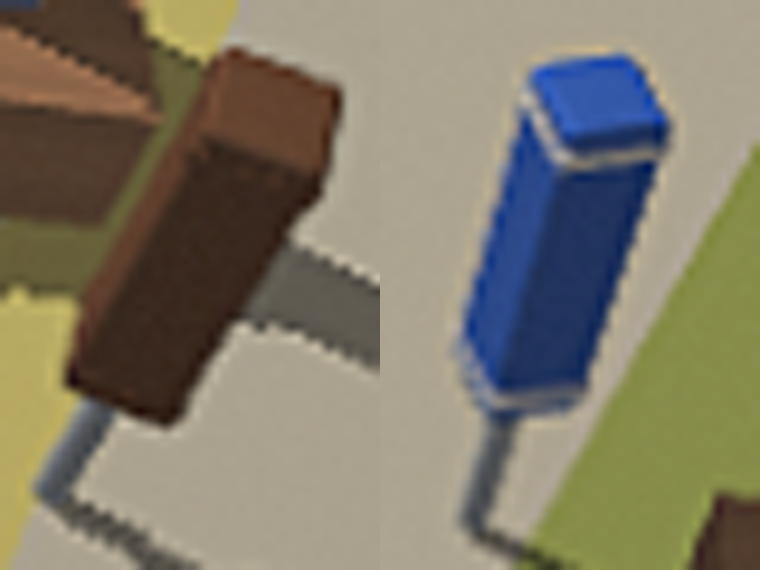

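View pics/zt.png

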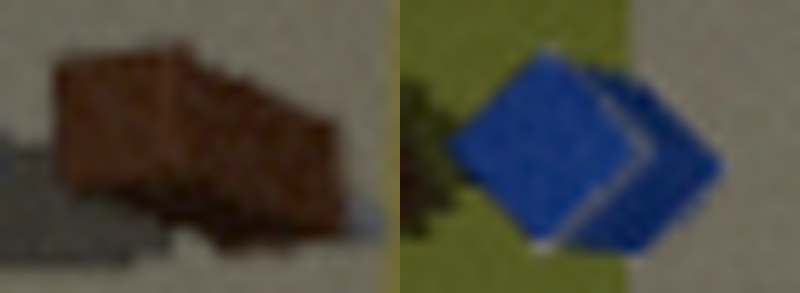

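```bash
python3 - <<'E'
from h import *
import pickle
S=pickle.load(open('S.pkl','rb'));t=S["top"];s=S["scene"]
A=lambda x,y,x0,y0,f:((x+.5)/f-.5+x0,(y+.5)/f-.5+y0)
bt=onz(s,A(48,490,388,238,9.5),0);lt=onz(s,A(95,525,335,170,9.5),0);print('tips brown',bt,'blue',lt)
brt=[A(x,y,100,178,13.333) for x,y in((58,62),(182,52),(185,190),(65,185))]
blt=[A(x,y,162,220,13.333) for x,y in((52,145),(148,55),(250,150),(145,245))]
brs=[A(x,y,388,238,9.5) for x,y in((230,48),(340,93),(320,175),(200,140))]
bls=[A(x,y,335,170,9.5) for x,y in((150,70),(250,57),(288,130),(185,150))]
for nm,a,b in(("brown",brt,brs),("blue",blt,bls)):
    P=tri([ray(t,np.mean(a,0)),ray(s,np.mean(b,0))]);print(nm,'topface centre',P)
    L=np.array([onz(t,u,P[2])[:2] for u in a]);L2=np.array([onz(s,u,P[2])[:2] for u in b])
    for q in(L,L2):
        print(q.round(3).tolist(),[round(float(np.linalg.norm(q[(i+1)%4]-q[i])),4) for i in range(4)])
    c=np.array([.479,.3375])
    for a_ in(28,118):
        d=np.array([np.cos(np.radians(a_)),np.sin(np.radians(a_))]);n=np.array([-d[1],d[0]])
        print('jaw',a_,'along/across mm',(np.vstack([(L-c)@d,(L-c)@n])*1e3).round().tolist(),(np.vstack([(L2-c)@d,(L2-c)@n])*1e3).round().tolist())
E
```

```text
tips brown [0.56881048 0.39638314 0.        ] blue [0.46190853 0.24109729 0.        ]
brown topface centre [0.57238851 0.39542214 0.14709694]
[[0.584, 0.407], [0.585, 0.384], [0.56, 0.382], [0.561, 0.405]] [0.023, 0.0249, 0.0223, 0.0224]
[[0.561, 0.385], [0.56, 0.406], [0.581, 0.408], [0.585, 0.386]] [0.0214, 0.0212, 0.0224, 0.0246]
jaw 28 along/across mm [[125.0, 115.0, 93.0, 104.0], [12.0, -9.0, 2.0, 21.0]] [[95.0, 104.0, 123.0, 117.0], [3.0, 23.0, 14.0, -7.0]]
jaw 118 along/across mm [[12.0, -9.0, 2.0, 21.0], [-125.0, -115.0, -93.0, -104.0]] [[3.0, 23.0, 14.0, -7.0], [-95.0, -104.0, -123.0, -117.0]]
blue topface centre [0.46555898 0.23923987 0.15116156]
[[0.467, 0.255], [0.482, 0.238], [0.465, 0.221], [0.449, 0.239]] [0.0227, 0.0245, 0.0243, 0.0239]
[[0.464, 0.223], [0.447, 0.241], [0.465, 0.257], [0.484, 0.24]] [0.0242, 0.0237, 0.0253, 0.0256]
jaw 28 along/across mm [[-49.0, -44.0, -67.0, -73.0], [-67.0, -89.0, -97.0, -73.0]] [[-67.0, -74.0, -50.0, -42.0], [-94.0, -70.0, -65.0, -89.0]]
jaw 118 along/across mm [[-67.0, -89.0, -97.0, -73.0], [49.0, 44.0, 67.0, 73.0]] [[-94.0, -70.0, -65.0, -89.0], [67.0, 74.0, 50.0, 42.0]]
```

The larger blue decoy's top is at about 151 mm and the brown one's at about 147 mm. A low grasp on the handle's present faces would bring the gripper body within millimetres of one of them.

So I'll first grip the handle high with the jaws along 118°, which puts the body above both decoys. I'll then turn the probe in its round hole to a free heading (jaws along 150°) and regrasp it low.

```bash
python3 -m creep '[[0.12,0.066,0,0,87],[0.24,0.133,0,0,87],[0.36,0.2,0,0,87],[0.48,0.266,0,0,87],[0.6,0.333,0,0,87],[0.72,0.4,0,0,87],[0.84,0.466,0,0,87],[0.93,0.53,0,0,87]]' && python3 -m creep '[[0.12,0.066,0,0,87],[0.24,0.133,0,0,87],[0.36,0.2,0,0,87],[0.48,0.266,0,0,80],[0.6,0.333,0,0,70],[0.72,0.4,0,0,60],[0.84,0.466,0,0,50],[0.93,0.53,0,0,50]]'; python3 st.py .479 .3375 .2 28
```

```text
clock: 0.87
tool_pos: [0.361, 0.5143, 0.2011]
orientation: [-180.0, 0.0, -26.4]
force: [0.6, 0.3, 0.1]
opening: 0.0869
clock: 1.53
tool_pos: [0.4206, 0.4256, 0.2008]
orientation: [180.0, -0.0, -26.4]
force: [0.6, -0.9, 0.3]
opening: 0.0589
t 1.53 p [0.4206 0.4256 0.2008] rpy [180.    -0.   -26.42] F [ 0.64 -0.86  0.25] M [-0.039 -0.014  0.021] open 0.0589
row shift units [0.916 0.529 0.008] mm [ 58.4 -88.1  -0.8]
turn units -0.3023
```

```bash
python3 -m creep '[[0.12,0.066,0,-0.038,50],[0.24,0.133,0,-0.076,50],[0.36,0.2,0,-0.114,50],[0.48,0.266,0,-0.152,50],[0.6,0.333,0,-0.19,50],[0.72,0.4,0,-0.228,50],[0.84,0.466,0,-0.266,50],[0.92,0.53,0,-0.302,50]]'; python3 st.py .479 .3375 .09 28
python3 - <<'E'
from h import *
from plant import snapshot
for n in("scene","top"): cv2.imwrite(f"pics/a_{n}.png",snapshot(n)["img"])
E
```

```text
clock: 2.2
tool_pos: [0.4793, 0.3373, 0.2008]
orientation: [180.0, -0.0, 28.3]
force: [0.0, 0.2, 0.6]
opening: 0.0496
t 2.2 p [0.4793 0.3373 0.2008] rpy [179.99  -0.    28.28] F [0.04 0.22 0.64] M [-0.093 -0.031  0.015] open 0.0496
row shift units [-1.000e-03 -3.000e-03  1.108e+00] mm [  -0.3    0.2 -110.8]
turn units 0.0016
```

View pics/a_scene.png

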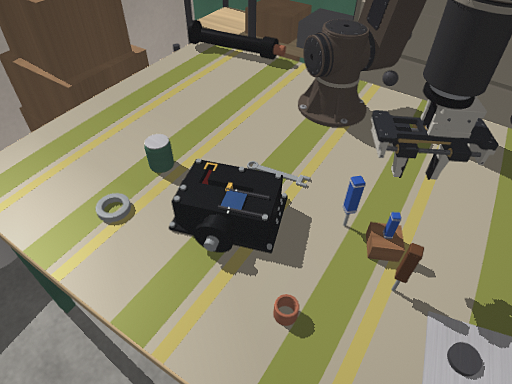

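View pics/a_top.png

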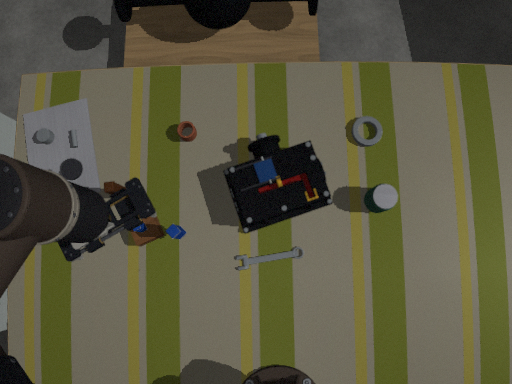

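```bash
python3 - <<'E'
from h import *
import pickle
S=pickle.load(open('S.pkl','rb'))
for n in S: print(n,proj(S[n],[[.4793,.3373,.2],[.4793,.3373,.115],[.4793,.3373,.08]]).round(1).tolist())
im=cv2.imread('pics/a_scene.png');cv2.imwrite('pics/a1.png',cv2.resize(im[100:270,350:500],None,fx=4,fy=4,interpolation=cv2.INTER_CUBIC)[:600])
E
```

```text
scene [[408.0, 185.7], [395.0, 214.9], [390.1, 225.5]]
top [[123.8, 224.2], [135.4, 226.4], [139.7, 227.2]]
```

View pics/a1.png

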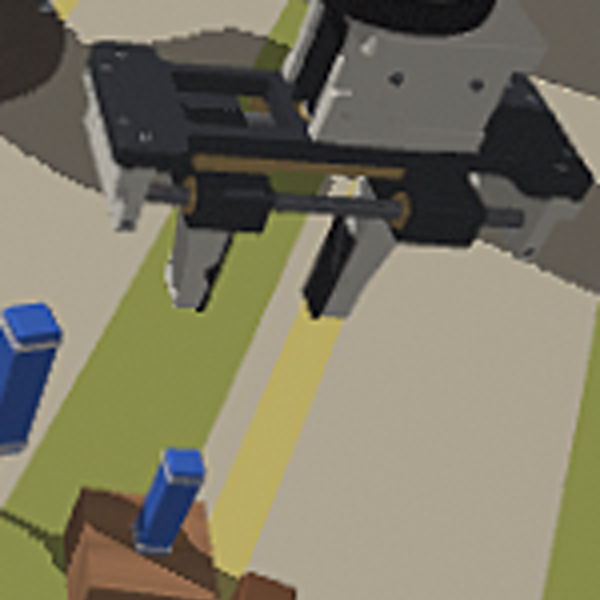

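```bash
python3 - <<'E'
from h import *
import pickle
S=pickle.load(open('S.pkl','rb'))
a=np.radians(118);d=np.array([np.cos(a),np.sin(a),0]);n=np.array([-d[1],d[0],0]);c=np.array([.4793,.3373,.2008])
for nm,box,f in(("scene",(370,100,500,200),6),("top",(50,170,170,270),6)):
    im=cv2.imread(f'pics/a_{nm}.png');x0,y0,x1,y1=box
    z=cv2.resize(im[y0:y1,x0:x1],None,fx=f,fy=f,interpolation=cv2.INTER_CUBIC)
    z=np.clip(z*1.6,0,255).astype(np.uint8)
    for dz,col in((0,(0,0,255)),(.019,(0,255,255)),(.066,(0,255,0))):
      for k in(-1,1):
        L=[c+d*k*.025+n*w+[0,0,dz] for w in(-.0095,.0095)]+[c+d*k*.046+n*w+[0,0,dz] for w in(.0095,-.0095)]
        q=((proj(S[nm],np.array(L))-[x0,y0]+.5)*f).round().astype(int)
        cv2.polylines(z,[q.reshape(-1,1,2)],True,col,1)
    cv2.imwrite(f'pics/b_{nm}.png',z)
E
```

```text
(no output)
```

View pics/b_scene.png

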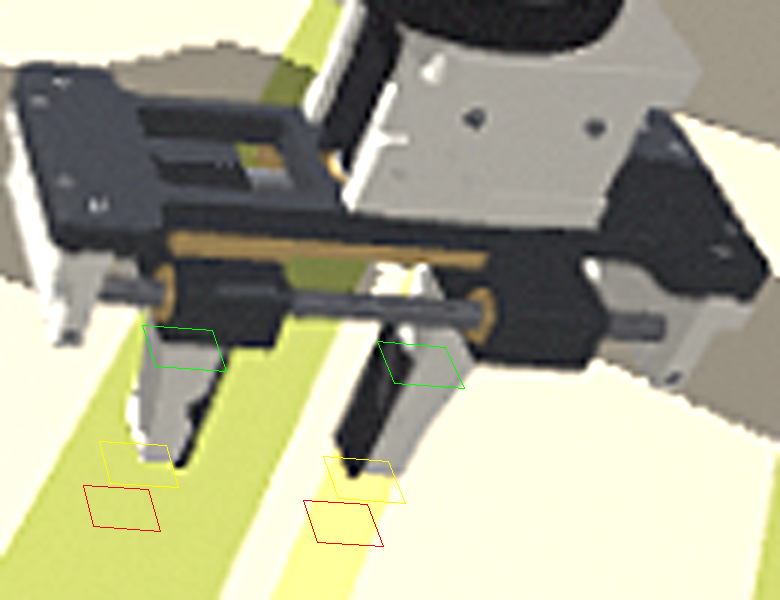

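View pics/b_top.png

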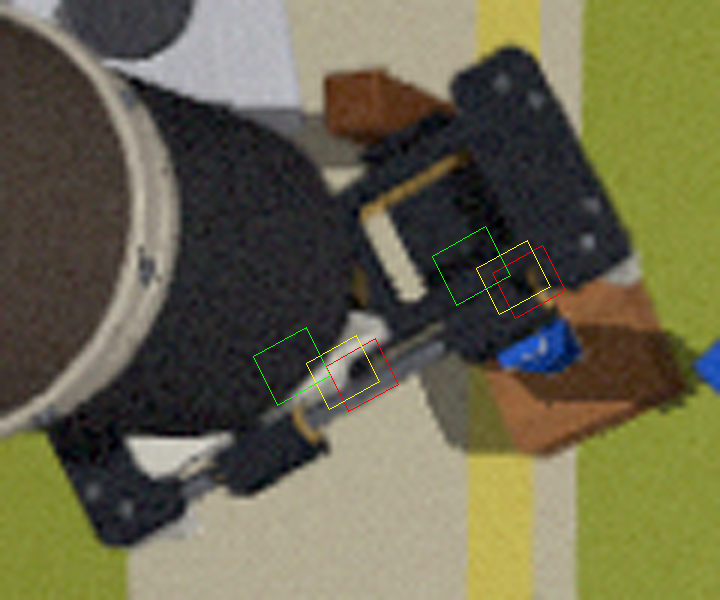

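The drawn fingertips look about 20 mm higher than the reported TCP suggests. I'll descend to TCP z = 0.135, still above the handle top at 0.115, and compare the fingers with the handle directly.

```bash
python3 -m creep '[[0,0,0.09,0,50],[0,0,0.18,0,50],[0,0,0.27,0,50],[0,0,0.36,0,50],[0,0,0.45,0,50],[0,0,0.54,0,50],[0,0,0.65,0,50],[0,0,0.65,0,50]]'; python3 st.py
cat > look.py <<'E'
from h import *
from plant import snapshot,ctrl
import pickle,sys
tag=sys.argv[1]; o=ctrl.get_obs();c=np.array(o["tool_pos"]);R=Ro.from_euler('xyz',o["orientation"],degrees=True).as_matrix();op=o["opening"]/2
boxes={"scene":tuple(map(int,sys.argv[2].split(','))),"top":tuple(map(int,sys.argv[3].split(',')))}
S={n:snapshot(n) for n in boxes};pickle.dump(S,open(f'S_{tag}.pkl','wb'))
for n in S:
    x0,y0,x1,y1=boxes[n];f=min(780/(x1-x0),590/(y1-y0));f=int(f)
    z=cv2.resize(S[n]["img"][y0:y1,x0:x1],None,fx=f,fy=f,interpolation=cv2.INTER_CUBIC);z=np.clip(z*1.3,0,255).astype(np.uint8)
    for k in(-1,1):
        L=[c+R@np.array([x,k*op,zz]) for x,zz in((-.0095,0),(.0095,0),(.0095,-.038),(-.0095,-.038))]
        q=((proj(S[n],np.array(L))-[x0,y0]+.5)*f).round().astype(int);cv2.polylines(z,[q.reshape(-1,1,2)],True,(0,0,255),1)
    cv2.imwrite(f'pics/{tag}_{n}.png',z);print(n,f)
E
python3 look.py c 370,150,450,240 100,190,180,250
```

```text
clock: 2.97
tool_pos: [0.4773, 0.3376, 0.133]
orientation: [179.9, 0.2, 27.9]
force: [-0.9, -1.1, -0.6]
opening: 0.0502
t 2.97 p [0.4773 0.3376 0.133 ] rpy [179.94   0.21  27.94] F [-0.86 -1.11 -0.55] M [-0.179  0.063  0.02 ] open 0.0502
scene 6
top 9
```

View pics/c_scene.png

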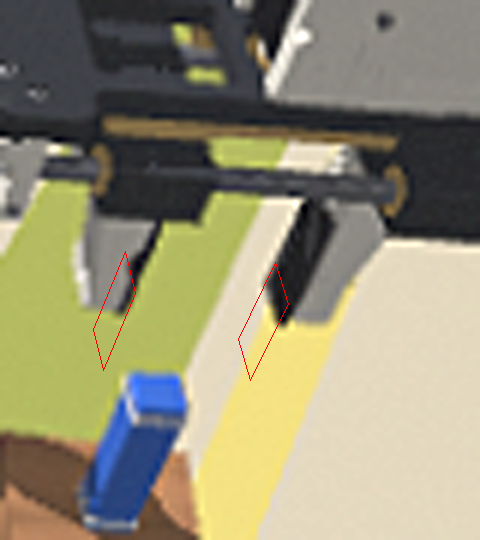

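View pics/c_top.png

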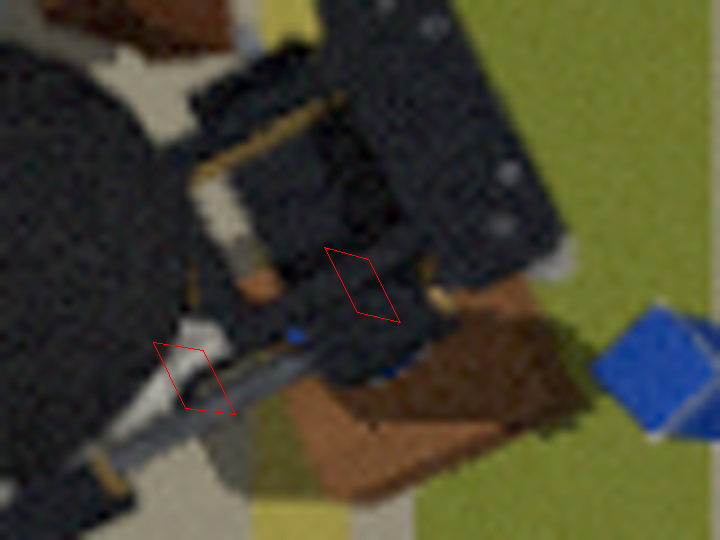

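```bash
python3 - <<'E'
from h import *
import pickle
S=pickle.load(open('S.pkl','rb'));t=S["top"];s=S["scene"]
a=np.radians(118);d=np.array([np.cos(a),np.sin(a),0]);n=np.array([-d[1],d[0],0])
P=tri([ray(t,((553+.5)/6-.5+50,(157.5+.5)/6-.5+170)),ray(s,((65.75+.5)/6-.5+370,(142.5+.5)/6-.5+100))]);print('plate bolts',P)
c=np.array([.4793,.3373,.2008]);print('rel to TCP: jaw,across,up',(P-c)@d,(P-c)@n,P[2]-c[2])
for uv,uvt in (((60,85),(588,240)),((40,100),(590,205)),((65,180),(535,100)),((98,205),(500,85))):
    P=tri([ray(t,((uvt[0]+.5)/6-.5+50,(uvt[1]+.5)/6-.5+170)),ray(s,((uv[0]+.5)/6-.5+370,(uv[1]+.5)/6-.5+100))]);print(P,(P-c)@d,(P-c)@n)
# base checks
print(proj(t,[[0,0,0],[0,0,.1]]),proj(s,[[0,0,0],[0,0,.1],[0,0,.2]]))
E
```

```text
plate bolts [0.5222532  0.25861834 0.33542385]
rel to TCP: jaw,across,up -0.08963708446240458 -0.0009866232396127308 0.13462385008126407
[0.496035   0.24763894 0.3354968 ] -0.08702262081828013 0.027317188087020713
[0.50709014 0.24621449 0.33604217] -0.09347040955143145 0.018224814652778327
[0.54045482 0.26437211 0.33616798] -0.09310195124071409 -0.01975893491867227
[0.54561865 0.2755387  0.33583714] -0.08566671528250659 -0.02956071563496519
[[277.86039343 409.53731624]
 [279.71803549 425.62842758]] [[331.0999007  107.41228869]
 [335.97198793  81.03962256]
 [341.33931305  51.57212623]]
```

```bash
python3 - <<'E'
from h import *
import pickle
S=pickle.load(open('S.pkl','rb'));t=S["top"];s=S["scene"]
a=np.radians(118);d=np.array([np.cos(a),np.sin(a),0]);n=np.array([-d[1],d[0],0]);c=np.array([.4793,.3373,0])
for nm,uv,k,w in (("R near",(352,475),.025,-.0095),("R far",(335,440),.025,.0095),("Lnear in",(183,467),-.025,-.0095),("R outer",(392,473),.046,-.0095)):
    o,r=ray(s,((uv[0]+.5)/6-.5+370,(uv[1]+.5)/6-.5+100))
    q=c+d*k+n*w
    lam=((q-o)[:2]@r[:2])/(r[:2]@r[:2]);P=o+lam*r;print(nm,P,'offset jaw/across',(P-q)@d,(P-q)@n)
    for z in(.2,.215,.23): 
        P=o+r*(z-o[2])/r[2];print('    z',z,'jaw,across',((P-c)@d).round(4),((P-c)@n).round(4))
E
```

```text
R near [0.47598272 0.36464085 0.23001416] offset jaw/across 0.000697910036456484 -0.0004067698366796049
    z 0.2 jaw,across 0.0453 0.0237
    z 0.215 jaw,across 0.0355 0.0069
    z 0.23 jaw,across 0.0257 -0.0099
R far [0.45920678 0.3562589  0.22731577] offset jaw/across 0.0011729108966281358 -0.0006593996653037138
    z 0.2 jaw,across 0.0439 0.0404
    z 0.215 jaw,across 0.0342 0.0231
    z 0.23 jaw,across 0.0244 0.0057
Lnear in [0.49945699 0.31895183 0.22781591] offset jaw/across -0.0006636102507524383 0.00031638016979828096
    z 0.2 jaw,across -0.0109 0.0219
    z 0.215 jaw,across -0.0188 0.0051
    z 0.23 jaw,across -0.0268 -0.0116
R outer [0.46568772 0.37525569 0.22832131] offset jaw/across -0.006096536983975783 0.0036998166950085224
    z 0.2 jaw,across 0.0592 0.0261
    z 0.215 jaw,across 0.049 0.0092
    z 0.23 jaw,across 0.0388 -0.0077
```

The gripper sits correctly sideways, but its visible fingertips end about 27 mm above the reported TCP. A safe test: at TCP z ≈ 0.093 with the jaws closing, stopping at 18 mm means the nominal finger length holds. Closing fully means the fingers really do end higher.

```bash
python3 st.py .479 .3375 .093 28; python3 -m creep '[[0,0.0,0.07,0,50],[0,0,0.14,0,50],[0,0,0.21,0,50],[0,0,0.28,0,50],[0,0,0.35,0,50],[0,0,0.42,0,50],[0,0,0.42,0,50],[0,0,0.42,0,50]]'; python3 st.py .479 .3375 .093 28; python3 look.py d 370,150,450,240 100,190,180,250
```

```text
t 3.07 p [0.4783 0.3384 0.1353] rpy [1.7996e+02 6.0000e-02 2.7960e+01] F [ 0.51 -0.28  1.26] M [-0.015 -0.025 -0.02 ] open 0.0502
row shift units [0.002 0.011 0.423] mm [  0.7  -0.9 -42.3]
turn units -0.0002
clock: 3.73
tool_pos: [0.4783, 0.3383, 0.0933]
orientation: [180.0, 0.1, 28.0]
force: [0.6, 0.7, 0.3]
opening: 0.0501
t 3.73 p [0.4783 0.3383 0.0933] rpy [1.7997e+02 6.0000e-02 2.7960e+01] F [0.57 0.68 0.34] M [-0.087 -0.044  0.02 ] open 0.0501
row shift units [0.003 0.01  0.003] mm [ 0.7 -0.8 -0.3]
turn units -0.0002
scene 6
top 9
```

View pics/d_scene.png

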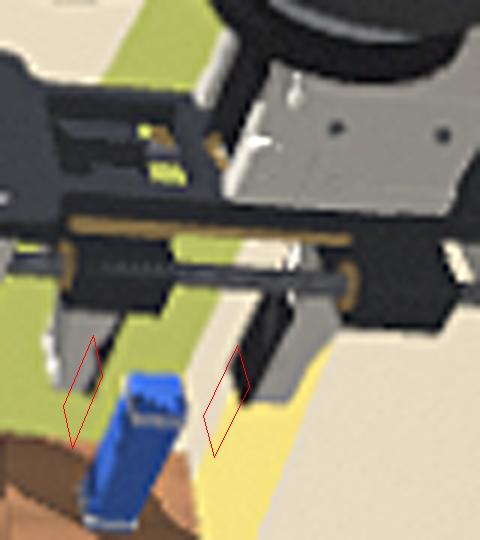

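```bash
python3 -m creep '[[0,0,0,0,40],[0,0,0,0,35],[0,0,0,0,30],[0,0,0,0,25],[0,0,0,0,20],[0,0,0,0,15],[0,0,0,0,12],[0,0,0,0,12]]'; python3 st.py; python3 look.py e 370,150,450,240 100,190,180,250
```

```text
clock: 4.5
tool_pos: [0.4785, 0.3386, 0.0939]
orientation: [-180.0, -0.0, 28.0]
force: [-0.1, 0.2, 0.1]
opening: 0.0126
t 4.5 p [0.4785 0.3386 0.0939] rpy [-180.     -0.     27.96] F [-0.09  0.17  0.09] M [-0.111  0.003  0.011] open 0.0126
scene 6
top 9
```

View pics/e_scene.png

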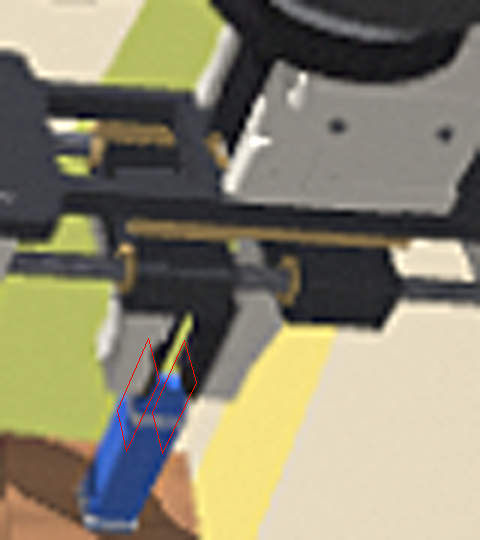

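The jaws passed 18 mm with no contact, so the fingers truly end about 27 mm above the reported TCP. From here I take real fingertip z = reported z + 0.027. Next: open, descend to a real tip height of about 0.088, and grip.

```bash
python3 -m creep '[[0,0,0,0,25],[0,0,0,0,40],[0,0,0,0,50],[0,0,0,0,50],[0,0,0.08,0,50],[0,0,0.16,0,50],[0,0,0.24,0,50],[0,0,0.33,0,50]]' && python3 -m creep '[[0,0,0,0,50],[0,0,0,0,40],[0,0,0,0,30],[0,0,0,0,20],[0,0,0,0,10],[0,0,0,0,0],[0,0,0,0,0],[0,0,0,0,0]]'; python3 st.py; python3 look.py f 370,150,450,240 100,190,180,250
```

```text
clock: 5.27
tool_pos: [0.4783, 0.3383, 0.0597]
orientation: [180.0, 0.0, 28.0]
force: [0.2, 0.4, -0.2]
opening: 0.0496
clock: 5.93
tool_pos: [0.4786, 0.3387, 0.0612]
orientation: [-180.0, -0.0, 28.0]
force: [-0.4, 0.5, 1.2]
opening: 0.0179
t 5.93 p [0.4786 0.3387 0.0612] rpy [-1.7999e+02 -3.0000e-02  2.7960e+01] F [-0.43  0.53  1.23] M [0.036 0.035 0.006] open 0.0179
scene 6
top 9
```

View pics/f_scene.png

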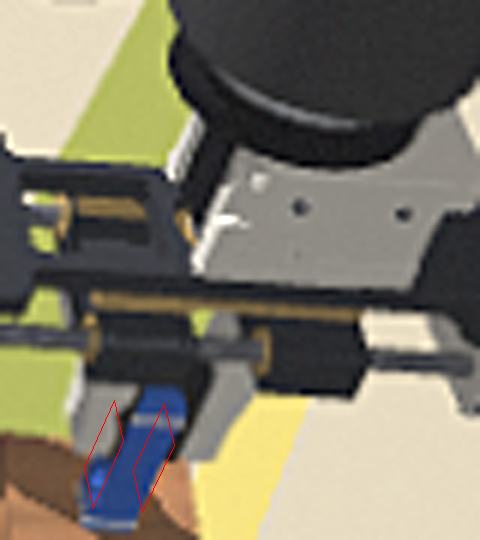

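View pics/f_top.png

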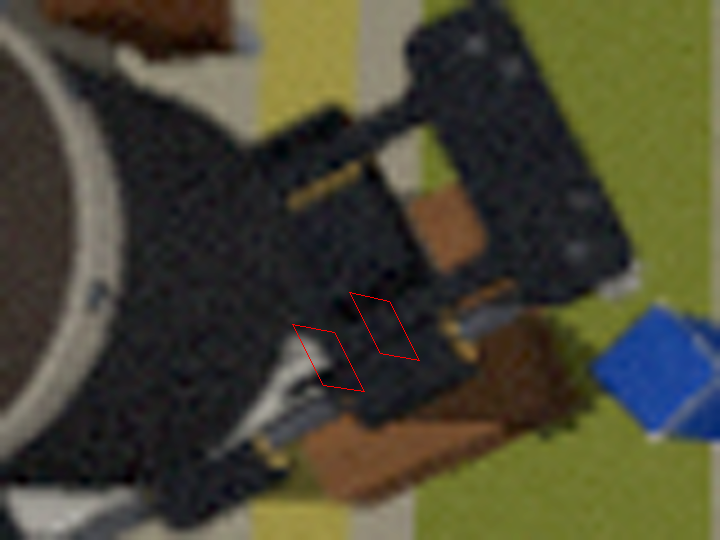

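Gripped at 17.9 mm opening. Now turn the probe in its hole by 32°, open, and descend to a low grasp with the real fingertips at about 0.055.

```bash
python3 -m creep '[[0,0,0,-0.03,0],[0,0,0,-0.06,0],[0,0,0,-0.09,0],[0,0,0,-0.12,0],[0,0,0,-0.15,0],[0,0,0,-0.178,0],[0,0,0,-0.178,0],[0,0,0,-0.178,0]]'; python3 st.py;  python3 -m creep '[[0,0,0,0,15],[0,0,0,0,25],[0,0,0,0,35],[0,0,0,0,40],[0,0,0.08,0,40],[0,0,0.16,0,40],[0,0,0.24,0,40],[0,0,0.31,0,40]]'; python3 st.py; python3 look.py g 370,150,450,240 100,190,180,250
```

```text
clock: 6.7
tool_pos: [0.4786, 0.3386, 0.0611]
orientation: [180.0, -0.0, 59.8]
force: [0.0, -0.2, 2.4]
opening: 0.0182
t 6.7 p [0.4786 0.3386 0.0611] rpy [ 1.7999e+02 -2.0000e-02  5.9850e+01] F [ 0.05 -0.23  2.43] M [-0.349 -0.023  0.035] open 0.0182
clock: 7.37
tool_pos: [0.478, 0.338, 0.0283]
orientation: [-180.0, 0.1, 60.0]
force: [0.6, -0.5, -0.7]
opening: 0.0401
t 7.37 p [0.478  0.338  0.0283] rpy [-1.7998e+02  8.0000e-02  5.9980e+01] F [ 0.62 -0.51 -0.67] M [-0.129 -0.078 -0.041] open 0.0401
scene 6
top 9
```

View pics/g_scene.png

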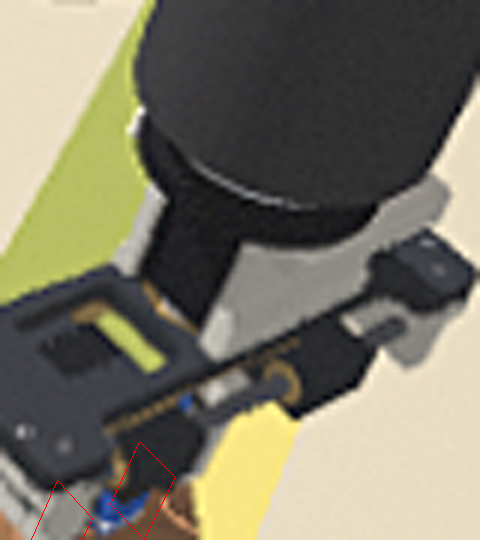

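View pics/g_top.png

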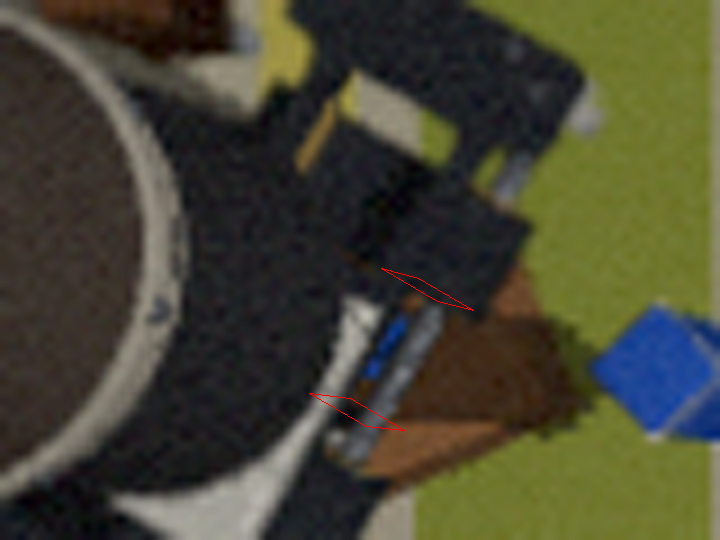

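The blue handle stands between the jaws, parallel to them, and the gripper is clear of both decoys. Closing now.

```bash
python3 -m creep '[[0,0,0,0,30],[0,0,0,0,20],[0,0,0,0,10],[0,0,0,0,0],[0,0,0,0,0],[0,0,0,0,0],[0,0,-0.05,0,0],[0,0,-0.1,0,0]]'; python3 st.py;python3 -m creep '[[0,0,-0.11,0,0],[0,0,-0.22,0,0],[0,0,-0.33,0,0],[0,0,-0.44,0,0],[0,0,-0.55,0,0],[0,0,-0.66,0,0],[0,0,-0.8,0,0],[0,0,-0.95,0,0]]'; python3 st.py; python3 -m creep '[[0,0,-0.15,0,0],[0,0,-0.3,0,0],[0,0,-0.45,0,0],[0,0,-0.6,0,0],[0,0,-0.7,0,0],[0,0,-0.8,0,0],[0,0,-0.8,0,0],[0,0,-0.8,0,0]]';python3 st.py .5536 -.0892 .21 17.4; python3 look.py i 340,60,480,240 40,160,200,280
```

```text
clock: 8.13
tool_pos: [0.4782, 0.3382, 0.04]
orientation: [-180.0, 0.0, 60.0]
force: [-0.7, -0.3, -1.0]
opening: 0.0177
t 8.13 p [0.4782 0.3382 0.04  ] rpy [-1.7999e+02  5.0000e-02  5.9990e+01] F [-0.68 -0.27 -0.97] M [-0.1   -0.041  0.034] open 0.0177
clock: 8.8
tool_pos: [0.4782, 0.3383, 0.136]
orientation: [-180.0, 0.0, 60.0]
force: [0.1, -0.3, -1.2]
opening: 0.0178
t 8.8 p [0.4782 0.3383 0.136 ] rpy [-1.7999e+02  2.0000e-02  5.9990e+01] F [ 0.15 -0.28 -1.22] M [-0.092 -0.097 -0.004] open 0.0178
clock: 9.47
tool_pos: [0.4784, 0.3386, 0.2151]
orientation: [-180.0, -0.0, 60.0]
force: [-0.5, -0.4, -2.4]
opening: 0.0175
t 9.47 p [0.4784 0.3386 0.2151] rpy [-1.7999e+02 -4.0000e-02  5.9990e+01] F [-0.46 -0.45 -2.38] M [-0.11  -0.08   0.059] open 0.0175
row shift units [-3.329  2.791  0.048] mm [  75.2 -427.8   -5.1]
turn units 0.2366
scene 3
top 4
```

View pics/i_scene.png

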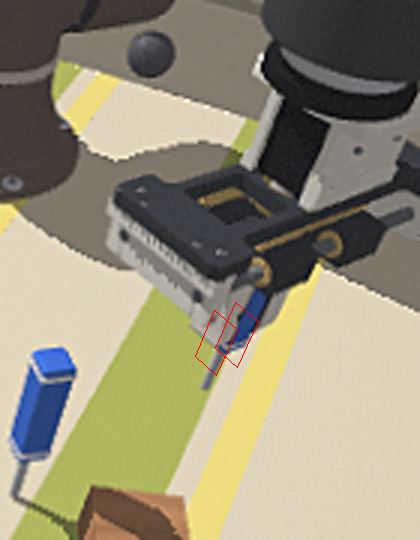

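View pics/i_top.png

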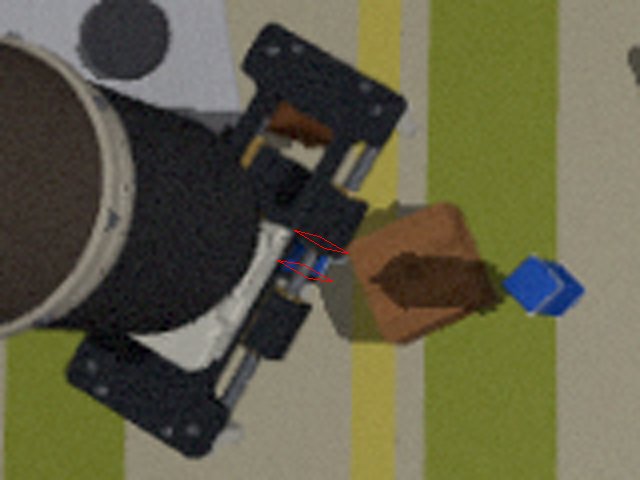

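```bash
python3 -m creep '[[-0.06,0.05,0,0,0],[-0.16,0.13,0,0,0],[-0.28,0.23,0,0,0],[-0.4,0.33,0,0,0],[-0.52,0.43,0,0,0],[-0.64,0.53,0,0,0],[-0.76,0.63,0,0,0],[-0.88,0.74,0,0,0]]' && python3 -m creep '[[-0.12,0.1,0,0,0],[-0.24,0.2,0,0,0],[-0.36,0.3,0,0,0],[-0.48,0.4,0,0,0],[-0.6,0.5,0,0,0],[-0.72,0.6,0,0,0],[-0.84,0.7,0,0,0],[-0.96,0.8,0,0,0]]'; python3 -m creep '[[-0.12,0.1,0,0,0],[-0.24,0.2,0,0,0],[-0.36,0.3,0,0,0],[-0.48,0.4,0,0,0],[-0.6,0.5,0,0,0],[-0.72,0.6,0,0,0],[-0.84,0.7,0,0,0],[-0.96,0.8,0,0,0]]';python3 st.py .5536 -.0892 .215 17.4
```

```text
clock: 10.23
tool_pos: [0.4987, 0.2234, 0.2151]
orientation: [180.0, -0.0, 60.0]
force: [0.5, -0.6, -1.2]
opening: 0.0179
clock: 10.9
tool_pos: [0.5198, 0.1003, 0.2151]
orientation: [180.0, -0.0, 60.0]
force: [1.1, -0.9, -1.2]
opening: 0.0181
clock: 11.57
tool_pos: [0.5408, -0.0228, 0.215]
orientation: [180.0, -0.0, 60.0]
force: [1.0, 0.1, -0.5]
opening: 0.0178
t 11.57 p [ 0.5408 -0.0228  0.215 ] rpy [ 1.7999e+02 -1.0000e-02  5.9970e+01] F [ 0.96  0.15 -0.51] M [-0.135 -0.129 -0.019] open 0.0178
row shift units [-0.511  0.443  0.   ] mm [ 12.8 -66.4  -0. ]
turn units 0.2365
```

```bash
python3 -m creep '[[-0.09,0.08,0,0.035,0],[-0.18,0.16,0,0.07,0],[-0.27,0.24,0,0.105,0],[-0.36,0.32,0,0.14,0],[-0.45,0.4,0,0.175,0],[-0.51,0.443,0,0.21,0],[-0.51,0.443,0,0.2365,0],[-0.51,0.443,0,0.2365,0]]';python3 -m creep '[[0,0,0.1,0,0],[0,0,0.2,0,0],[0,0,0.3,0,0],[0,0,0.4,0,0],[0,0,0.5,0,0],[0,0,0.6,0,0],[0,0,0.6,0,0],[0,0,0.6,0,0]]';python3 st.py .5536 -.0892 .155 17.4; python3 look.py j 150,90,290,220 230,120,350,240
```

```text
clock: 12.23
tool_pos: [0.5535, -0.0888, 0.2149]
orientation: [-180.0, 0.0, 17.1]
force: [0.1, 0.2, -0.7]
opening: 0.0176
clock: 12.9
tool_pos: [0.5536, -0.0873, 0.154]
orientation: [-180.0, 0.1, 17.5]
force: [-0.3, -0.5, -1.2]
opening: 0.018
t 12.9 p [ 0.5536 -0.0873  0.154 ] rpy [-1.7999e+02  1.0000e-01  1.7450e+01] F [-0.35 -0.51 -1.24] M [-0.086 -0.054 -0.005] open 0.018
row shift units [-0.006  0.018 -0.01 ] mm [ 0.  -1.9  1. ]
turn units 0.0003
scene 4
top 4
```

View pics/j_scene.png

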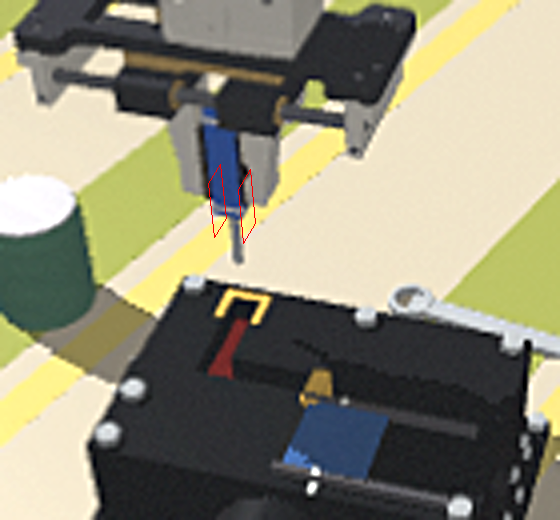

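View pics/j_top.png

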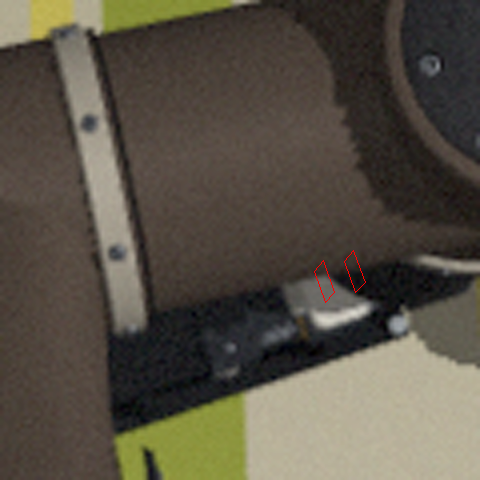

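```bash
python3 - <<'E'
from h import *
import pickle
S=pickle.load(open('S_j.pkl','rb'));s=S["scene"]
cv2.imwrite('pics/j2.png',cv2.resize(s["img"][130:190,185:235],None,fx=10,fy=10,interpolation=cv2.INTER_CUBIC))
p=np.array([.5536,-.0873,.155]);print('pred tip',proj(s,[p-[0,0,.025],p-[0,0,.025]+[0,0,.01],p-[0,0,.025]+[0.005,0,0],p-[0,0,.025]+[0,0.005,0]]))
print('handle bottom',proj(s,[p+[0,0,.015]]))
E
```

```text
pred tip [[208.90236436 155.13266917]
 [208.56965324 151.80229412]
 [207.5810391  156.28583063]
 [210.60079214 155.89089098]]
handle bottom [[207.54083461 141.46590068]]
```

View pics/j2.png

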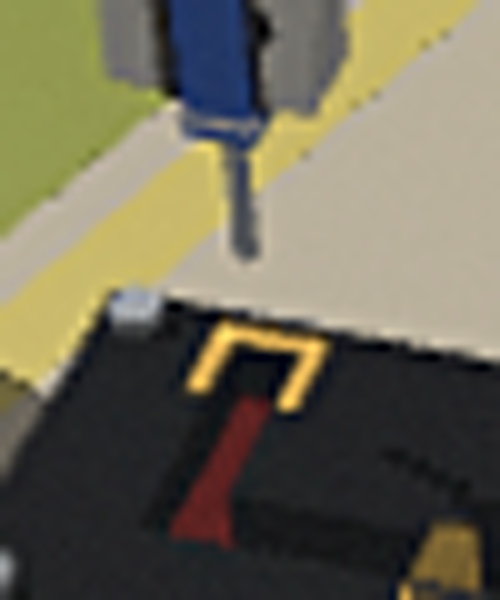

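```bash
python3 st.py .5536 -.0892 .155 17.4
```

```text
t 13.0 p [ 0.5544 -0.0872  0.1552] rpy [ 1.7998e+02 -3.0000e-02  1.7450e+01] F [ 0.4   0.68 -0.32] M [-0.068 -0.076  0.012] open 0.0182
row shift units [-0.013  0.016  0.002] mm [-0.8 -2.  -0.2]
turn units 0.0003
```

```bash
python3 -m creep '[[-0.006,0.01,0.03,0,0],[-0.013,0.018,0.06,0,0],[-0.013,0.018,0.1,0,0],[-0.013,0.018,0.14,0,0],[-0.013,0.018,0.18,0,0],[-0.013,0.018,0.22,0,0],[-0.013,0.018,0.25,0,0],[-0.013,0.018,0.25,0,0]]';python3 st.py .5536 -.0892 .103 17.4; python3 look.py k 185,130,235,190 230,120,350,240
```

```text
clock: 13.67
tool_pos: [0.5528, -0.0894, 0.1289]
orientation: [-180.0, 0.1, 17.4]
force: [-0.7, 0.2, -1.8]
opening: 0.0178
t 13.67 p [ 0.5528 -0.0894  0.1289] rpy [-1.7998e+02  8.0000e-02  1.7420e+01] F [-0.66  0.25 -1.79] M [-0.082  0.038 -0.037] open 0.0178
row shift units [0.009 0.001 0.259] mm [  0.8   0.2 -25.9]
turn units 0.0001
scene 9
top 4
```

View pics/k_scene.png

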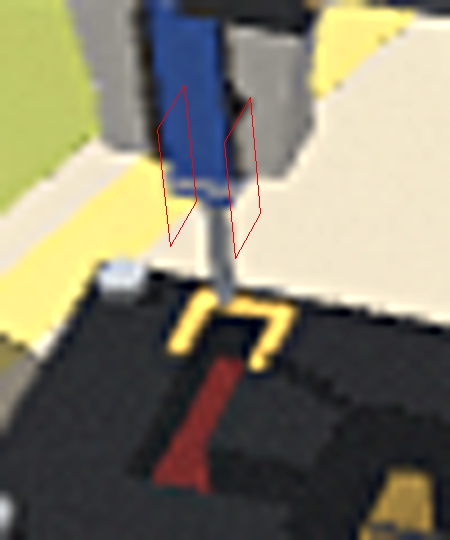

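The tip is centred on the bracket axis in the scene view (tip at crop (222,303), about (226,345) once down at surface level). Lowering it into the seam.

```bash
python3 -m creep '[[0.004,0,0.03,0,0],[0.004,0,0.06,0,0],[0.004,0,0.09,0,0],[0.004,0,0.12,0,0],[0.004,0,0.16,0,0],[0.004,0,0.2,0,0],[0.004,0,0.24,0,0],[0.004,0,0.26,0,0]]';python3 st.py .5536 -.0892 .103 17.4; python3 look.py l 185,130,235,190 230,120,350,240
```

```text
clock: 14.43
tool_pos: [0.5533, -0.0893, 0.103]
orientation: [-180.0, 0.0, 17.4]
force: [0.0, -0.2, -0.3]
opening: 0.0178
t 14.43 p [ 0.5533 -0.0893  0.103 ] rpy [-1.7999e+02  5.0000e-02  1.7420e+01] F [ 0.04 -0.18 -0.34] M [-0.08   0.012  0.022] open 0.0178
row shift units [0.003 0.    0.   ] mm [ 0.3  0.1 -0. ]
turn units 0.0001
scene 9
top 4
```

View pics/l_scene.png

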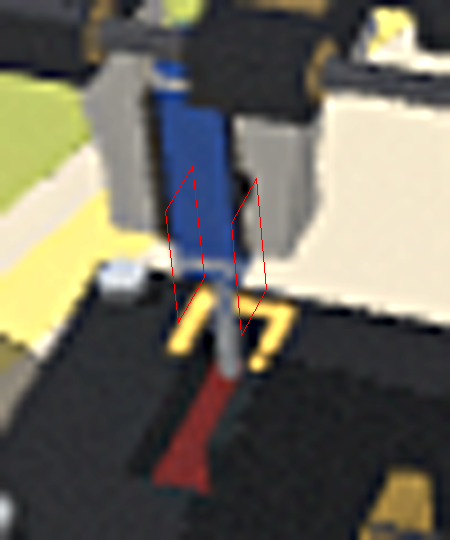

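The tip is down in the seam with no contact force. Starting along leg 1 at 2.5 mm per row (3 cm/s).

```bash
python3 -m creep '[[0.025,0,0,0,0],[0.05,0,0,0,0],[0.075,0,0,0,0],[0.1,0,0,0,0],[0.125,0,0,0,0],[0.15,0,0,0,0],[0.175,0,0,0,0],[0.2,0,0,0,0]]';python3 st.py .6013 -.0742 .103 17.4; python3 look.py m 185,130,235,190 230,120,350,240
```

```text
clock: 15.2
tool_pos: [0.573, -0.0832, 0.1038]
orientation: [-180.0, 0.0, 17.4]
force: [-0.7, -1.3, -0.5]
opening: 0.0177
t 15.2 p [ 0.573  -0.0832  0.1038] rpy [-180.      0.     17.43] F [-0.69 -1.27 -0.55] M [-0.099 -0.06   0.021] open 0.0177
row shift units [ 0.297 -0.001  0.008] mm [28.3  9.  -0.8]
turn units 0.0002
scene 9
top 4
```

View pics/m_scene.png

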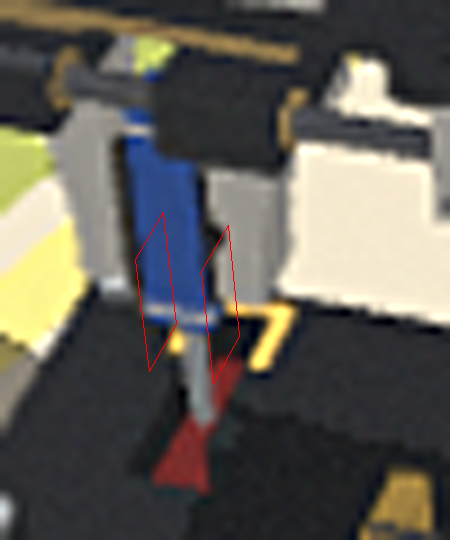

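```bash
python3 -m creep '[[0.025,0,0,0,0],[0.05,0,0,0,0],[0.075,0,0,0,0],[0.1,0,0,0,0],[0.125,0,0,0,0],[0.15,0,0,0,0],[0.175,0,0,0,0],[0.2,0,0,0,0]]';python3 st.py .6013 -.0742 .103 17.4; python3 look.py n 185,130,235,190 230,120,350,240
```

```text
clock: 15.97
tool_pos: [0.592, -0.0772, 0.1038]
orientation: [-180.0, 0.0, 17.4]
force: [0.3, -0.4, -1.0]
opening: 0.018
t 15.97 p [ 0.592  -0.0772  0.1038] rpy [-1.800e+02  1.000e-02  1.743e+01] F [ 0.34 -0.42 -1.03] M [-0.128 -0.004 -0.025] open 0.018
row shift units [ 0.097 -0.001  0.008] mm [ 9.3  3.  -0.8]
turn units 0.0002
scene 9
top 4
```

View pics/n_scene.png

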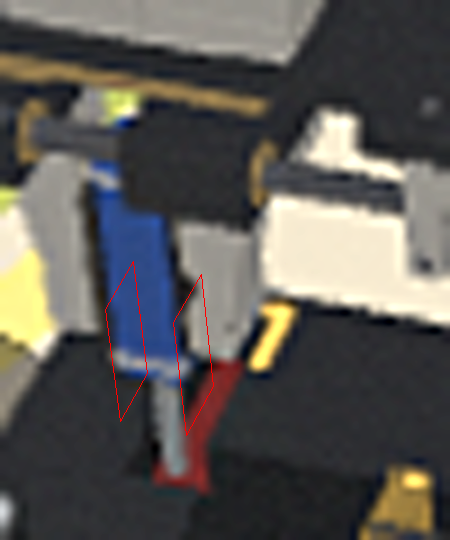

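```bash
python3 -m creep '[[0.025,0,0,0,0],[0.05,0,0,0,0],[0.075,0,0,0,0],[0.09,-0.01,0,0,0],[0.09,-0.035,0,0,0],[0.09,-0.06,0,0,0],[0.09,-0.085,0,0,0],[0.09,-0.11,0,0,0]]';python3 st.py .5834 -.0170 .103 17.4; python3 look.py o 185,130,255,210 230,120,350,240
```

```text
clock: 16.73
tool_pos: [0.5969, -0.0638, 0.1039]
orientation: [-180.0, 0.0, 17.4]
force: [-0.8, 0.5, -0.3]
opening: 0.0178
t 16.73 p [ 0.5969 -0.0638  0.1039] rpy [-180.      0.     17.43] F [-0.8   0.47 -0.29] M [-0.107  0.006  0.023] open 0.0178
row shift units [ 0.012 -0.487  0.009] mm [-13.5  46.8  -0.9]
turn units 0.0002
scene 7
top 4
```

View pics/o_scene.png

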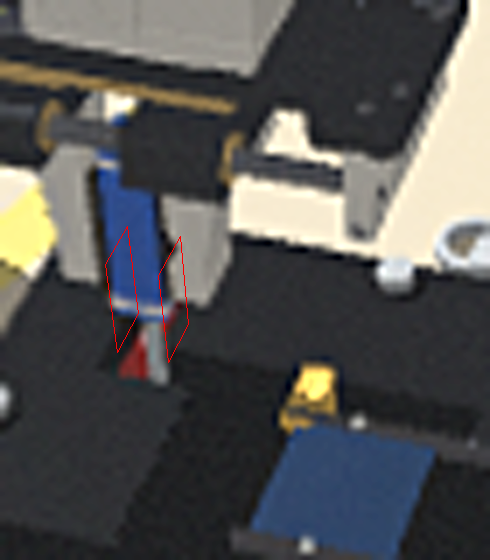

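View pics/o_top.png

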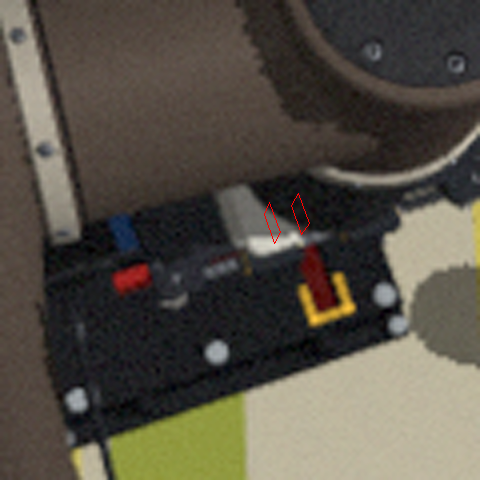

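```bash
python3 -m creep '[[0,-0.025,0,0,0],[0,-0.05,0,0,0],[0,-0.075,0,0,0],[0.005,-0.1,0,0,0],[0.005,-0.125,0,0,0],[0.005,-0.15,0,0,0],[0.005,-0.175,0,0,0],[0.005,-0.2,0,0,0]]';python3 st.py .5834 -.0170 .103 17.4; python3 -m creep '[[0,-0.025,0,0,0],[0,-0.05,0,0,0],[0,-0.075,0,0,0],[0,-0.1,0,0,0],[0,-0.125,0,0,0],[0,-0.15,0,0,0],[0,-0.175,0,0,0],[0,-0.2,0,0,0]]';python3 st.py .5834 -.0170 .103 17.4; python3 look.py p 185,130,285,220 215,130,345,240
```

```text
clock: 17.5
tool_pos: [0.5915, -0.0446, 0.1039]
orientation: [-180.0, -0.0, 17.4]
force: [-0.6, -0.4, -0.6]
opening: 0.0181
t 17.5 p [ 0.5915 -0.0446  0.1039] rpy [-180.     -0.     17.43] F [-0.57 -0.42 -0.61] M [-0.059 -0.032  0.035] open 0.0181
row shift units [ 0.005 -0.288  0.009] mm [-8.1 27.6 -0.9]
turn units 0.0002
clock: 18.17
tool_pos: [0.5855, -0.0255, 0.1039]
orientation: [180.0, 0.0, 17.4]
force: [-0.6, 0.5, -0.3]
opening: 0.018
t 18.17 p [ 0.5855 -0.0255  0.1039] rpy [180.     0.    17.43] F [-0.61  0.47 -0.32] M [-0.092 -0.006 -0.002] open 0.018
row shift units [ 0.005 -0.088  0.009] mm [-2.1  8.5 -0.9]
turn units 0.0002
scene 6
top 5
```

View pics/p_scene.png

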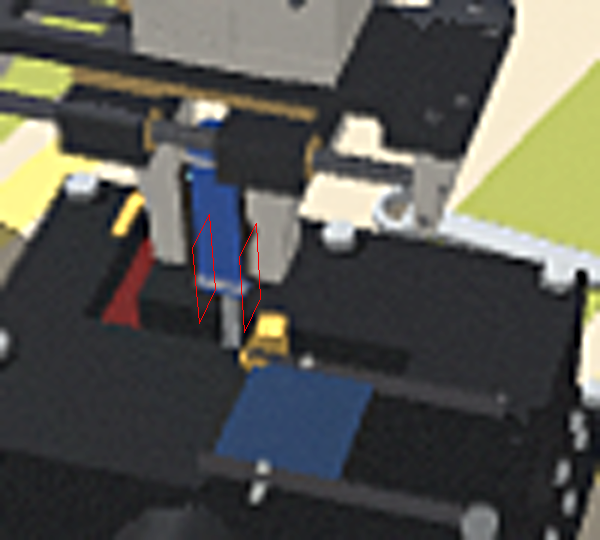

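View pics/p_top.png

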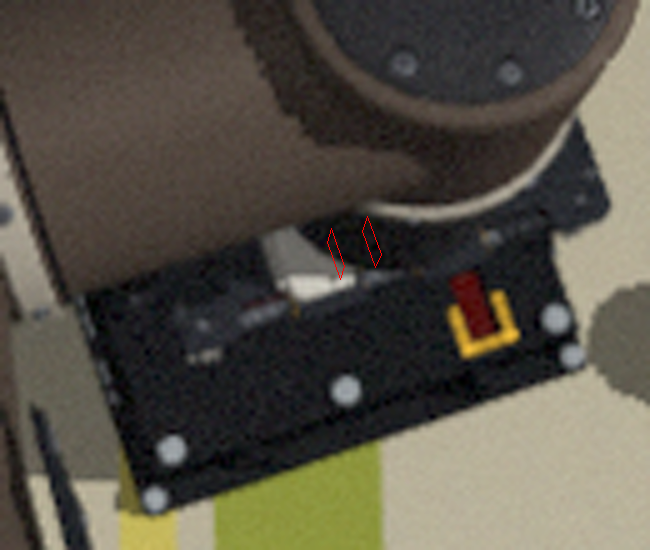

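The tip is about 5 mm short of the tongue, with no side force. Pushing 20 mm at the same pace, then checking.

```bash
python3 -m creep '[[0,-0.02,0,0,0],[0,-0.04,0,0,0],[0,-0.06,0,0,0],[0,-0.085,0,0,0],[0,-0.11,0,0,0],[0,-0.135,0,0,0],[0,-0.16,0,0,0],[0,-0.185,0,0,0]]';python3 st.py .5774 .0022 .103 17.4; python3 look.py q 185,130,285,220 215,130,345,240
```

```text
clock: 18.93
tool_pos: [0.58, -0.0082, 0.1039]
orientation: [180.0, 0.0, 17.4]
force: [1.6, -2.9, -1.1]
opening: 0.018
t 18.93 p [ 0.58   -0.0082  0.1039] rpy [1.7997e+02 1.0000e-02 1.7430e+01] F [ 1.6  -2.95 -1.14] M [-1.647 -0.548 -0.043] open 0.018
row shift units [ 0.007 -0.107  0.009] mm [-2.6 10.4 -0.9]
turn units 0.0002
scene 6
top 5
```

View pics/q_scene.png

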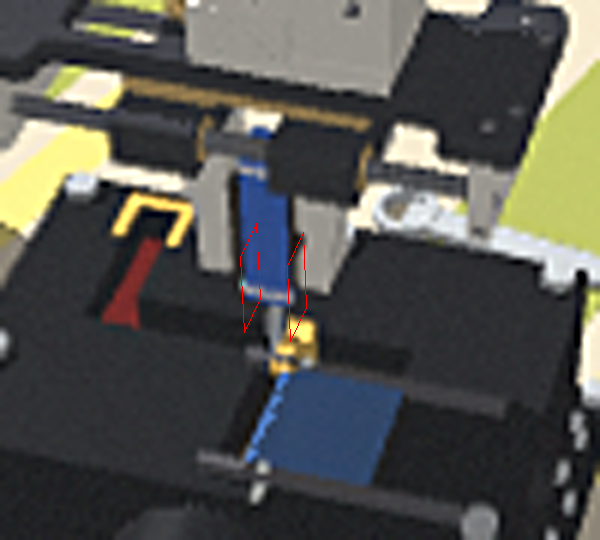

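```bash
cat > plate.py <<'E'
from h import *
import pickle,sys
p0=np.array([.58666,-.01071]);th=np.radians(17.41);R=np.array([[np.cos(th),np.sin(th)],[-np.sin(th),np.cos(th)]])
def case(P): return R@(P[:2]-p0)*1e3
def meas(s,z=.094):
    im=s["img"].astype(int);b,g,r=im[...,0],im[...,1],im[...,2]
    m=(b>60)&(b>1.35*g)&(b>1.8*r);m[:170]=0;m[230:]=0;m[:,:205]=0;m[:,270:]=0
    N,l,st,c=cv2.connectedComponentsWithStats(m.astype(np.uint8));i=1+np.argmax(st[1:,4])
    uv=np.argwhere(l==i)[:,::-1];Q=np.array([case(onz(s,u,z)) for u in uv])
    # front(+y)/rear(-y) edges per x band
    f=[];e=[]
    for x in range(10,45,3):
        k=Q[(Q[:,0]>=x)&(Q[:,0]<x+3)]
        if len(k)>3:f.append(k[:,1].max());e.append(k[:,1].min())
    return st[i],Q.mean(0).round(2),np.mean(f).round(2),np.mean(e).round(2)
if __name__=="__main__":
    for a in sys.argv[1:]:
        print(a,*meas(pickle.load(open(f'S_{a}.pkl','rb'))["scene"]))
E
python3 plate.py j n o p q
python3 - <<'E'
from plate import *
s=pickle.load(open('S_p.pkl','rb'))["scene"]
for x,y in((305,360),(262,470)):
  for z in (.09,.096): print(case(onz(s,((x+.5)/6-.5+185,(y+.5)/6-.5+130),z)))
E
```

```text
j [221 191  26  18 333] [32.57 24.17] 46.25 1.89
n [221 191  26  19 338] [32.89 24.4 ] 46.25 1.89
o [221 191  26  19 338] [32.89 24.4 ] 46.25 1.89
p [221 191  26  19 336] [32.87 24.4 ] 46.0 1.89
q [226 192  26  19 342] [32.72 35.78] 57.85 12.87
[-0.99794505 17.41894825]
[ 4.62467991 19.34023662]
[56.47079615 19.19630638]
[61.49394721 21.09905459]
```

Both the plate in the image and the spring force (about 3.4 N) put the travel at about 11.5 mm. Pushing about 8.8 mm more.

```bash
python3 -m creep '[[0,-0.02,0,0,0],[0,-0.04,0,0,0],[0,-0.055,0,0,0],[0,-0.07,0,0,0],[0,-0.08,0,0,0],[0,-0.088,0,0,0],[0,-0.088,0,0,0],[0,-0.088,0,0,0]]';python3 st.py; python3 look.py r 185,130,285,220 215,130,345,240; python3 plate.py q r; python3 st.py
```

```text
clock: 19.7
tool_pos: [0.5773, 0.0002, 0.1039]
orientation: [180.0, 0.0, 17.4]
force: [1.4, -5.3, -1.3]
opening: 0.018
t 19.7 p [5.773e-01 2.000e-04 1.039e-01] rpy [1.7999e+02 1.0000e-02 1.7430e+01] F [ 1.45 -5.33 -1.35] M [-2.155e+00 -5.680e-01  1.000e-03] open 0.018
scene 6
top 5
q [226 192  26  19 342] [32.72 35.78] 57.85 12.87
r [230 193  26  19 344] [32.95 44.61] 66.37 22.14
t 19.8 p [5.774e-01 2.000e-04 1.039e-01] rpy [1.7999e+02 1.0000e-02 1.7430e+01] F [ 0.97 -4.58 -1.05] M [-2.167 -0.522  0.031] open 0.0176
```

View pics/r_scene.png

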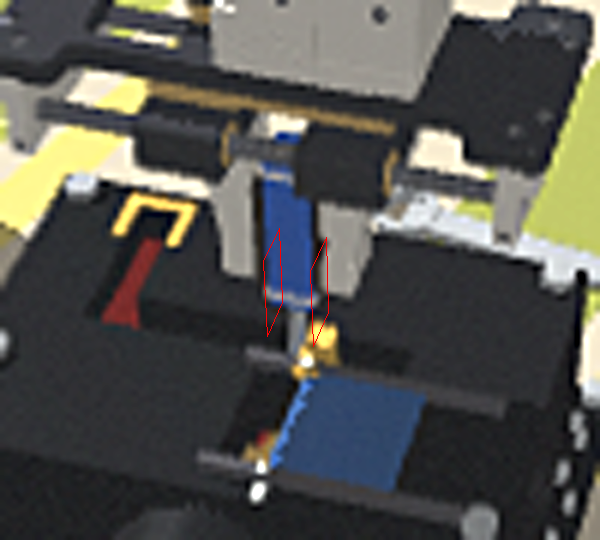

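View pics/r_top.png

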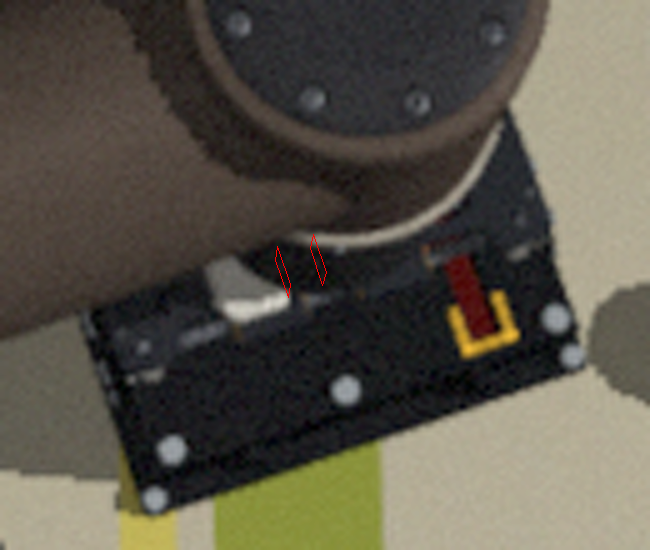

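```bash
python3 - <<'E'
from plate import *
print('TCP in case',case(np.array([.5774,.0002])))
s=pickle.load(open('S_r.pkl','rb'))["scene"]
cv2.imwrite('pics/r2.png',cv2.resize(s["img"][160:215,220:265],None,fx=10,fy=10,interpolation=cv2.INTER_CUBIC))
E
python3 st.py
```

```text
TCP in case [-5.57142999 13.18085232]
t 19.8 p [5.774e-01 2.000e-04 1.039e-01] rpy [1.7999e+02 1.0000e-02 1.7430e+01] F [ 0.97 -4.58 -1.05] M [-2.167 -0.522  0.031] open 0.0176
```

View pics/r2.png

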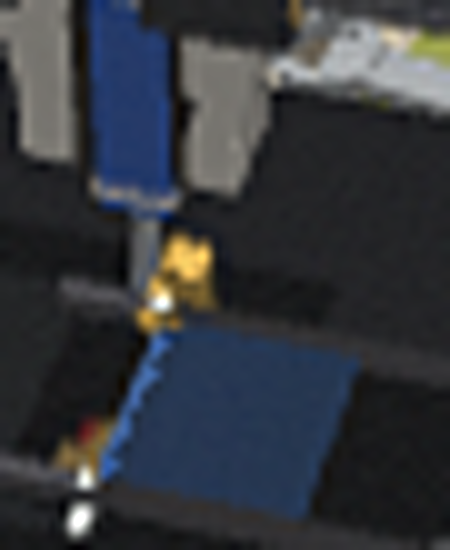

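```bash
python3 - <<'E'
from plate import *
S=pickle.load(open('S.pkl','rb'))
def marks(s,boxes,thr):
    im=s["img"].min(2).astype(float)
    for x0,y0,x1,y1 in boxes:
        w=np.clip(im[y0:y1,x0:x1]-thr,0,None);yy,xx=np.mgrid[y0:y1,x0:x1];u=((w*xx).sum()/w.sum(),(w*yy).sum()/w.sum())
        print('mark',np.round(u,2),'w',w.sum(),case(onz(s,u,.096)).round(2),case(onz(s,u,.093)).round(2))
marks(S["top"],[(258,153,268,164),(266,177,275,186)],70)
marks(S["scene"],[(233,185,241,194),(223,202,234,216)],110)
t=S["top"];im=t["img"].astype(int);b,g,r=im[...,0],im[...,1],im[...,2]
m=(b>50)&(b>1.3*g)&(b>1.6*r);m[:155]=0;m[190:]=0;m[:,:245]=0;m[:,285:]=0
Q=np.array([case(onz(t,u,.094)) for u in np.argwhere(m)[:,::-1]]);print('top plate n',len(Q),Q.mean(0),'y',Q[:,1].min(),Q[:,1].max(),'x',Q[:,0].min(),Q[:,0].max())
e=[];f=[]
for x in range(10,50,4):
    k=Q[(Q[:,0]>=x)&(Q[:,0]<x+4)]
    if len(k)>3:e.append(k[:,1].min());f.append(k[:,1].max())
print('rear',np.mean(e),'front',np.mean(f))
cv2.imwrite('pics/t2.png',cv2.resize(t["img"][145:195,240:295],None,fx=11,fy=11,interpolation=cv2.INTER_CUBIC))
s=S["scene"];cv2.imwrite('pics/s2.png',cv2.resize(s["img"][175:220,215:265],None,fx=12,fy=12,interpolation=cv2.INTER_CUBIC))
E
```

```text
mark [262.06 158.1 ] w 195.0 [66.71 20.02] [67.36 19.78]
mark [270.27 180.85] w 119.0 [ 6.01 19.21] [ 6.47 18.97]
mark [235.66 189.89] w 218.0 [ 5.38 20.15] [ 2.58 19.2 ]
mark [227.87 209.83] w 725.0 [66.91 22.02] [64.42 21.07]
top plate n 380 [36.44279256 22.77364669] y -0.7366844227337401 45.49140762262778 x 10.098481517223856 62.56090151238046
rear 1.0767044697089914 front 44.52519749589417
```

View pics/t2.png

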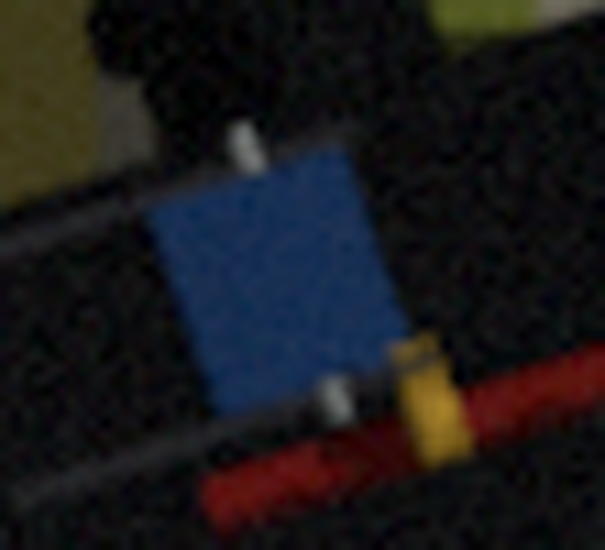

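View pics/s2.png

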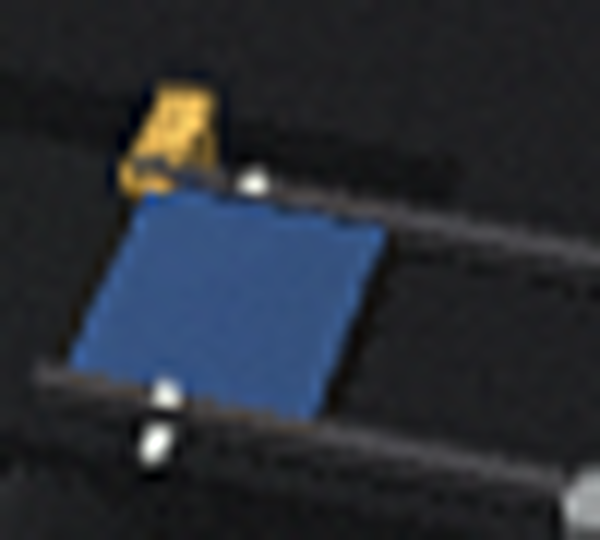

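The top view puts the white marks 20 mm from the shut edge, so the 20.2 mm travel and the roughly 5.1 N mean push agree. One last check of the bystanders and stability, then I'll hand in.

```bash
python3 - <<'E'
from plate import *
from plant import snapshot,ctrl
S=pickle.load(open('S.pkl','rb'));n=snapshot("scene");pickle.dump({"scene":n},open('S_z.pkl','wb'))
print(meas(n))
a=S["scene"]["img"].astype(int);b=n["img"].astype(int)
for nm,(x0,y0,x1,y1) in dict(tin=(140,130,177,175),bearing=(90,188,135,228),bush=(268,290,304,330),spanner=(250,160,318,190),decoys=(340,170,425,295)).items():
    print(nm,'changed px',int((abs(a-b)[y0:y1,x0:x1].max(2)>40).sum()))
o=ctrl.get_obs();print(o["clock"],o["force"],o["tool_pos"],o["opening"])
E
```

```text
(array([230, 193,  26,  19, 346], dtype=int32), array([32.85, 44.61]), np.float64(66.62), np.float64(21.96))
tin changed px 0
bearing changed px 0
bush changed px 0
spanner changed px 79
decoys changed px 1965
19.85 [ 1.05594746 -4.55232014 -1.37160888] [5.77344513e-01 1.47847897e-04 1.03857414e-01] 0.017638760664486726
```

```bash
python3 - <<'E'
import pickle,cv2
cv2.imwrite('pics/final.png',pickle.load(open('S_z.pkl','rb'))["scene"]["img"])
E
```

```text
(no output)
```

View pics/final.png

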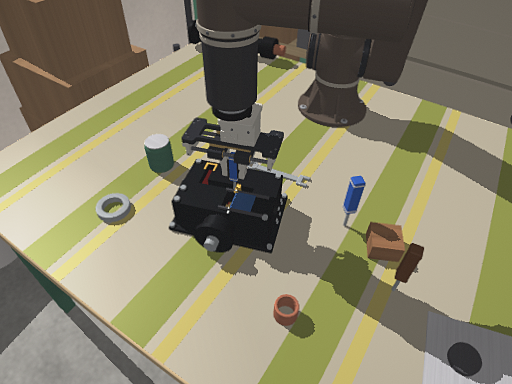

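The final picture shows the blue decoy (355,195), brown decoy (409,262), spanner, tin, bearing and bush all where they began. The changed pixels come from moved shadows and the probe leaving its stand. Handing in.

```bash
python3 -c "
from plant import workorder
print(workorder.close_job())"
```

```text
the job is handed in; nothing more can be done
None
```

The shutter is held half open by the still-gripped probe, and I handed the job in at about 20 s of the 51 s allowed. Nothing reported a verdict.

**What I did**
- I turned the smaller blue probe in its stand hole so the gripper could reach low on the handle without touching the larger blue and brown look-alikes.
- I then regripped it low and lifted it out.
- I lowered the tip about 12 mm into the bracketed end of the seam and guided it round the corner to the tongue at 3 cm/s or a little under. Force readings on the way stayed under about 1.5 N, which is within sensor noise.
- I pushed the tongue until the shutter was half open.

**Last checks**
- **Shutter travel:** about 20.2 mm, measured from the plate in the scene image.
- **Push:** 4.7–5.5 N in successive readings, against about 5.2 N expected at half travel.
- **Grip:** opening 17.6 mm on the 18 mm handle.
- **Bystanders:** tin, bearing and bush unchanged. The spanner shows some changed pixels from the gripper in front of it, but looks unmoved.

**What disagreed**
- **Fingertip height:** the fingers really end about 27 mm above the reported tool point. The pictures showed it, and a trial closing over the handle confirmed it, so I allowed for it in every height.
- **White line:** in the scene view alone the plate's edge looks 1–2 mm past the line. The top view, taken before the arm blocked it, puts the line 20 mm from the shut edge, so I left the shutter at the measured 20.2 mm.

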